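# Lay out the blood-typing station

### The job

Lay out this blood-typing station: seat the white test plate flat on the metal base, with both of its holes down over the two dowels (either way round). Stand the three reagent containers upright in the divided tray, one to a compartment: the tall dropper bottle in the end compartment nearer the metal base, the small dropper bottle in the middle, between the other two, and the squat jar in the far end compartment. Do not knock any container over, and leave the marker, the slide box and the cap block where they lie.

Things in the scene. Friction and masses are not known exactly. Their poses are not given: they have to be found in the camera images.
- test_plate: Loose white typing plate, 120 (x) x 80 (y) x 8 mm, 0.12 kg, lying flat, with an upright white lifting rib on its middle: 50 mm long in x, 12 mm thick in y, from 8 to 44 mm above the underside; pinch the rib across its 12 mm. Two through holes of 11 mm diameter on its x axis, 48 mm either side of the centre. Eight shallow dark red spots beside the rib. Origin: centre of the underside; z up. Half a turn about z makes no difference.
- base: Fixed aluminium base, 130 (x) x 90 (y) x 14 mm, with two upright steel dowels of 8 mm diameter on its x axis, 48 mm either side of the centre; they stand 15 mm above its top (tips at 29 mm), the last 4 mm tapered. Origin: centre of the underside, on the table; z up. A seated plate has its underside 14 mm above this origin.
- tray: Fixed low white tray, 84 (x) x 224 (y) x 14 mm high, walls 4 mm, floor 4 mm thick, split by two cross walls of 14 mm height into three equal compartments in a row along y, each about 69 (y) x 76 (x) mm inside, their centres at y = -73, 0 and +73 mm. Origin: centre of the underside, on the table; z up. The base may be on its +y or its -y side.
- tall_bottle: Loose tall white dropper bottle with grey collar and bulb, 100 mm high, straight round body of 32 mm diameter up to 70 mm, 0.07 kg. Origin: centre of the underside; z up.
- small_bottle: Loose small white dropper bottle with grey collar and bulb, same form but 66 mm high, straight round body of 28 mm diameter up to 46 mm, 0.04 kg. Origin: centre of the underside; z up.
- jar: Loose squat white jar with flat grey screw lid, 55 mm high, 50 mm diameter up to 46 mm (the lid is 46 mm across), 0.10 kg. Origin: centre of the underside; z up.
- marker: Bystander, loose: blue and black marker pen lying flat, about 128 mm long (from -85 to +43 mm in x) and 14 mm thick. Leave it. Origin: on the underside.
- slide_box: Bystander, loose: grey slide box with white lid, 56 (x) x 31 (y) x 22 mm. Leave it. Origin: centre of the underside.
- cap_block: Bystander, loose: black block with three blue caps in a row, 60 (x) x 26 (y) x 24 mm. Leave it. Origin: centre of the underside.

How it is judged:
At the end, for the whole second after the job is handed in: Plate seated on the base: within 5 mm, 0.08 rad, underside 11-16.5 mm up. Containers upright on the tray floor, within 24 mm along, 28 mm across of their compartment centres: tall bottle on the base's side, small one in the middle, jar at the far end. Released, at rest; bystanders within 25 mm (horizontal distance between test_plate and base below 0.005 m and z of test_plate in the frame of base between 0.011 and 0.0165 m and angle between the x axis of test_plate and the x axis of base, either way round below 0.08 rad and angle between test_plate's own z axis and vertical below 0.04 rad and ((y of base in the frame of tray above 0 m and y of tall_bottle in the frame of tray between 0.049 and 0.097 m and y of jar in the frame of tray between -0.097 and -0.049 m) or (y of base in the frame of tray below 0 m and y of tall_bottle in the frame of tray between -0.097 and -0.049 m and y of jar in the frame of tray between 0.049 and 0.097 m)) and y of small_bottle in the frame of tray between -0.024 and 0.024 m and x of tall_bottle in the frame of tray between -0.028 and 0.028 m and z of each of tall_bottle, small_bottle, jar in the frame of tray below 0.008 m and angle between each of tall_bottle, small_bottle, jar's own z axis and vertical below 0.1 rad and x of small_bottle in the frame of tray between -0.028 and 0.028 m and x of jar in the frame of tray between -0.028 and 0.028 m and linear speed of each of tall_bottle, small_bottle, jar, test_plate below 0.02 m/s and angular speed of each of tall_bottle, small_bottle, jar, test_plate below 0.2 rad/s and distance of each of marker, slide_box, cap_block from where it was at the start of the episode below 0.025 m); the robot touches nothing.
It fails at once if a container is knocked over (angle between any of tall_bottle, small_bottle, jar's own z axis and vertical above 0.8 rad).
It fails at once if a bystander is pushed away (distance of any of marker, slide_box, cap_block from where it was at the start of the episode above 0.025 m).
It also fails if it takes over 112 s, if anything falls off the work surface, if the arm or the gripper's body presses on something with over 40 N, if the wrist force passes 120 N, or if a joint passes its speed limit or range.

### The arm

A 7-joint arm with a two-finger parallel gripper is mounted at the origin on the work surface. World frame = base frame: x ahead of the robot, y to its left, z up, the work surface at z = 0. Lengths are in m, angles in rad, forces in N, time in s.
With the tool pointing down it reaches from about 0.4 to 0.85 m from the base axis. Payload 10.4 kg.
Tool frame: the origin (TCP) lies at the very end of the fingers, on their centre line; the grasp point (between the pads) lies 19 mm behind it (manip.grip_point_offset is the z of the grasp point in the tool frame, in m); z points along the fingers, y is the direction in which the jaws open and shut (so a half turn about z gives the same grasp; the last joint's range is limited). The gripper opens to 85 mm and grips with 20 to 120 N. Pads are 22 mm wide; open, the fingers measure 114 mm over their backs; the gripper's body (76 mm by 85 mm) begins 54 mm behind the grasp point. The pads swing forward as they close: fully open they stand 13 mm farther back than shut.
Start: joints at [1.158, 0.332, -0.065, 1.46, 0.022, 1.35, -0.088], TCP at [0.238, -0.578, 0.201] pointing down, gripper open.
Joint ranges: [-2.6, 2.6], [-0.5, 2.12], [-1.47, 1.34], [0.16, 2.42], [-1.27, 4.41], [0.06, 2.06], [-2.6, 2.6]. Speed limits (rad/s): [2.22, 2.22, 2.79, 2.79, 3.14, 3.14, 3.14].

### API

Orientations are given as a unit quaternion [x, y, z, w].
In Python, from workcell import manip, camera, get_calibration, hand_in gives the robot as it stands.
- The arm moves only by the shell command python3 -m pendant 'ROWS' [FORCE]. ROWS is JSON, a list of rows, each a list of 5 numbers: the shift along the tool's x, y, z in units of 40 mm (1.0 is 40 mm), then the turn about the tool's z in units of 6 degrees (1.0 is 6 degrees), then the closure, from 0 (fully open) to 1 (shut). A call has 1 to 5 rows; each row is the pose to reach, as a shift and turn from the pose commanded when the call began, along the tool's axes at that moment; what a row does not reach only later rows make up. A row lasts 1/8 s, in which the tool goes at most 62.5 mm and 10.7 degrees, less where a joint would pass 70% of its speed; a pose out of reach is approached as far as the arm can. A call with a gripper value outside its range is refused whole. The fingers move at their own pace and stop on an object; FORCE is the grip in N (left out, the last holds). Time passes only in rows, so rows that repeat a pose let the fingers close. It gives the time, the measured TCP pose, the force and the opening at its end, in the units of the state.
- manip.get_obs(): the state, without advancing time (a new reading comes with each control period).
- camera(name): name is "side" or "top" or "wrist"; returns (picture, depth): 384x512x3 uint8, red, green, blue; 384x512 float32, m along the optical axis (not along the pixel's ray), 0 where there is no reading.
- get_calibration(name): a dict with "vfov" (degrees; the focal length in pixels is half the picture's height over the tangent of half this angle, whatever the lens; pixels are square), "cx", "cy" (the principal point, pixels), "position" and "rotation" of the camera in the world. Camera axes: x right, y down, z forward; pixel columns grow to the right and rows downward; lengths in m; the calibration is good to about 2 mm. A picture is of the moment at which its call begins: read the wrist's pose just before it. get_calibration takes no time and is no camera call; for the wrist camera it gives the pose at the moment of the call.
- hand_in(): hands the job in, once; it reports no verdict.
The state is a dict: "clock": time; "joint_pos": joint angles; "joint_velocities": joint speeds; "tau": joint torques, N m; "position": TCP position; "ee_rot": TCP orientation; "ft_force": force on the tool from outside, world axes, zero at the start; "torque": the same for the moment, N m; "grip_width": opening from 0.0 (shut) to 1.0 (fully open).
Only numpy, scipy, OpenCV 4.12 (cv2) and the standard library are available. Lean on these libraries where they do the work, as an engineer would, in place of code of your own. Each camera call takes 0.05 s, during which the arm holds its last target.

## Working session

There is one attempt and no reset: what is moved stays moved. The work goes in short steps, Python scripts to look and compute and a shell command to move; the robot and the scene stay as the last step left them, time stands still between calls to the robot, and variables do not carry over. Pictures are saved under pics/ and viewed, and the job is handed in when it is done.

```bash
ls; mkdir -p pics; python3 - <<'E'
from workcell import manip, camera, get_calibration
import cv2
print(manip.get_obs(), manip.grip_point_offset)
for n in ("top","side","wrist"):
    c=get_calibration(n);print(n,c)
    p,d=camera(n);cv2.imwrite(f"pics/{n}0.png",p[:,:,::-1])
    import numpy as np; np.save(f"pics/{n}0.npy",d)
E
```

```text
pics
{'clock': 0.0, 'joint_pos': array([ 1.15837913,  0.33287793, -0.06469389,  1.46095076,  0.02159969,
        1.34992301, -0.08854002]), 'joint_velocities': array([-0.00049883,  0.00029324,  0.00141736,  0.00075274, -0.00085191,
       -0.00018157, -0.00038116]), 'tau': array([-1.66521486e-04, -6.25440288e+01,  4.87859524e-02, -3.91593039e+01,
        1.62003923e-02,  9.97280935e-03, -3.38727216e-05]), 'position': array([ 0.23733675, -0.57771674,  0.20060767]), 'ee_rot': array([ 9.81067502e-01,  1.93664714e-01, -1.76376014e-04, -7.10209522e-04]), 'ft_force': array([ 0.81592836,  0.14486893, -0.80493458]), 'torque': array([ 0.00136779,  0.02210192, -0.00984197]), 'grip_width': 1.0025692307184242} -0.0187
top {'vfov': 42.21892090080147, 'cx': 265.1422676479838, 'cy': 192.6450946114485, 'position': array([0.35553252, 0.02189034, 1.31876764]), 'rotation': array([ 0.70842783, -0.70200343,  0.0588206 , -0.04314311])}
side {'vfov': 57.29749712620643, 'cx': 257.300424127148, 'cy': 185.92635184185684, 'position': array([ 0.16560393, -0.37233117,  0.65553668]), 'rotation': array([ 0.86346449, -0.36193135,  0.13503638, -0.3243454 ])}
wrist {'vfov': 61.85963491262884, 'cx': 255.3847002062165, 'cy': 184.21040419977027, 'position': array([ 0.30985447, -0.54839021,  0.37330688]), 'rotation': array([ 0.82072133, -0.5499298 , -0.08707062,  0.12811096])}
```

View pics/top0.png

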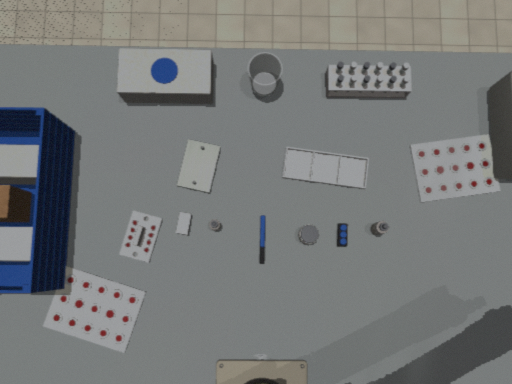

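View pics/side0.png

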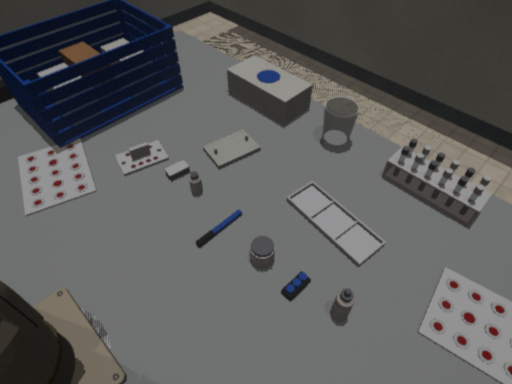

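View pics/wrist0.png

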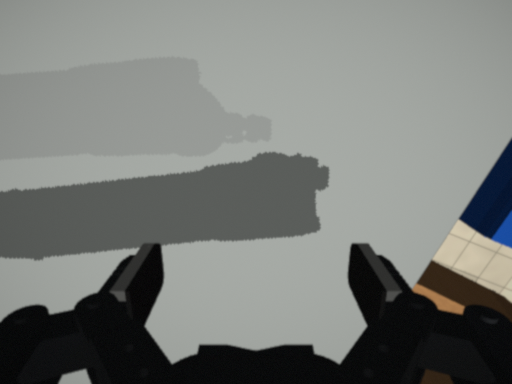

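```bash
cat > h.py <<'E'
import numpy as np, cv2
from scipy.spatial.transform import Rotation as R
from workcell import manip, camera, get_calibration
def cloud(d,c):
    f=192/np.tan(np.radians(c['vfov']/2)); v,u=np.mgrid[0:384,0:512]
    P=np.stack([(u-c['cx'])/f*d,(v-c['cy'])/f*d,d],-1)
    return P@R.from_quat(c['rotation']).as_matrix().T+c['position']
def proj(p,c):
    f=192/np.tan(np.radians(c['vfov']/2)); q=(np.asarray(p)-c['position'])@R.from_quat(c['rotation']).as_matrix()
    return q[...,:2]/q[...,2:]*f+[c['cx'],c['cy']]
def rayz(uv,c,z):
    f=192/np.tan(np.radians(c['vfov']/2)); uv=np.atleast_2d(uv)
    r=np.c_[(uv-[c['cx'],c['cy']])/f,np.ones(len(uv))]@R.from_quat(c['rotation']).as_matrix().T
    return (c['position']+r*((z-c['position'][2])/r[:,2])[:,None])
def shoot(n,name):
    c=get_calibration(n);p,d=camera(n);cv2.imwrite(f"pics/{name}.png",p[:,:,::-1]);np.save(f"pics/{name}.npy",d);np.save(f"pics/{name}_c.npy",c,allow_pickle=True)
    return p,d,c
E
python3 - <<'E'
from h import *
for n in("top","side"):
    d=np.load(f"pics/{n}0.npy");c=get_calibration(n);P=cloud(d,c)
    z=P[...,2]
    t=z[(d>0)&(abs(z)<.01)&(abs(P[...,1])<.5)]; print(n,"table",np.median(t))
    m=((d>0)&(z>.006)&(z<.13)&(P[...,0]>.25)&(P[...,0]<.7)&(P[...,1]<.45)&(P[...,1]>-.42)).astype(np.uint8)
    k,l,s,ce=cv2.connectedComponentsWithStats(m)
    for i in range(1,k):
        if s[i,4]<12: continue
        q=P[l==i]; lo,hi=np.percentile(q,[2,98],axis=0)
        (cx,cy),(w,h),a=cv2.minAreaRect(q[:,:2].astype(np.float32))
        print(ce[i].round(),s[i,4],"x",lo[0].round(3),hi[0].round(3),"y",lo[1].round(3),hi[1].round(3),"zmax",hi[2].round(3),"rect",np.round([cx,cy,w,h,a],3))
im=cv2.imread("pics/top0.png")[120:280,100:420]
cv2.imwrite("pics/topz.png",cv2.resize(im,None,fx=2.5,fy=2.5,interpolation=cv2.INTER_CUBIC))
E
```

```text
top table 0.001416347293375697
[199. 166.] 1646 x 0.553 0.68 y 0.123 0.219 zmax 0.021 rect [ 0.617  0.172  0.094  0.133 76.16 ]
[414. 147.] 21 x 0.668 0.685 y -0.419 -0.402 zmax 0.012 rect [ 0.676 -0.411  0.017  0.017  2.185]
[326. 167.] 1326 x 0.566 0.666 y -0.278 -0.059 zmax 0.019 rect [ 0.616 -0.168  0.231  0.092 83.509]
[416. 154.] 15 x 0.649 0.662 y -0.419 -0.408 zmax 0.012 rect [ 0.655 -0.414  0.014  0.012  2.505]
[416. 165.] 31 x 0.603 0.647 y -0.42 -0.407 zmax 0.011 rect [ 0.625 -0.415  0.048  0.011  7.113]
[141. 236.] 1252 x 0.371 0.488 y 0.273 0.363 zmax 0.046 rect [ 0.429  0.318  0.083  0.125 76.109]
[184. 223.] 278 x 0.435 0.488 y 0.188 0.222 zmax 0.027 rect [4.6200e-01 2.0600e-01 3.7000e-02 5.7000e-02 7.8452e+01]
[262. 239.] 248 x 0.363 0.483 y -0.007 0.006 zmax 0.019 rect [4.2300e-01 1.0000e-03 2.0000e-02 1.2500e-01 8.7787e+01]
[215. 224.] 111 x 0.445 0.471 y 0.11 0.135 zmax 0.068 rect [4.5900e-01 1.2300e-01 2.8000e-02 2.9000e-02 8.4755e+01]
[380. 227.] 201 x 0.438 0.468 y -0.312 -0.286 zmax 0.101 rect [ 4.6000e-01 -3.0400e-01  3.2000e-02  4.6000e-02  6.4633e+01]
[342. 
[... 917 characters left out ...]
6300e-01 2.0600e-01 3.4000e-02 5.7000e-02 7.8109e+01]
[195. 182.] 236 x 0.445 0.469 y 0.11 0.132 zmax 0.064 rect [4.5600e-01 1.2100e-01 2.5000e-02 2.7000e-02 4.9335e+01]
[336. 222.] 1002 x 0.563 0.667 y -0.28 -0.056 zmax 0.016 rect [ 0.617 -0.167  0.225  0.088 82.684]
[218. 228.] 344 x 0.361 0.483 y -0.006 0.007 zmax 0.015 rect [ 4.23e-01 -0.00e+00  1.40e-02  1.26e-01  8.88e+01]
[262. 251.] 675 x 0.411 0.455 y -0.143 -0.1 zmax 0.057 rect [ 0.434 -0.12   0.047  0.047  4.162]
[296. 285.] 419 x 0.407 0.464 y -0.223 -0.198 zmax 0.026 rect [ 4.3600e-01 -2.1000e-01  2.6000e-02  6.0000e-02  8.7513e+01]
[343. 304.] 544 x 0.437 0.46 y -0.317 -0.288 zmax 0.099 rect [ 0.449 -0.302  0.025  0.032 17.835]
```

View pics/topz.png

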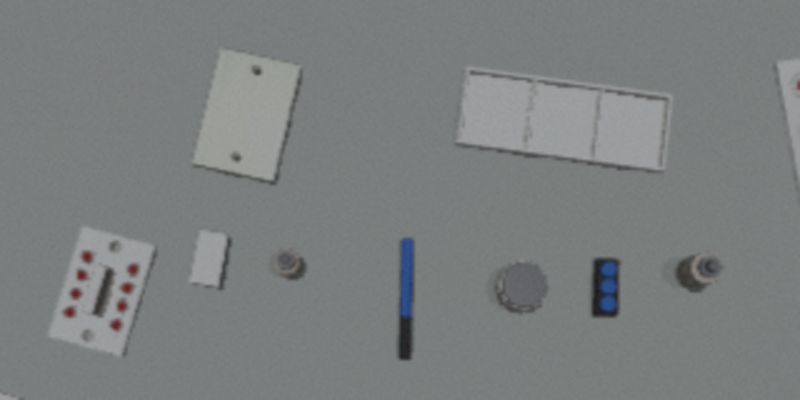

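```bash
cat >> h.py <<'E'
def go(x,y,z,yaw):
    """units to bring TCP to x,y,z with tool y (jaw) at world angle yaw deg (mod 180)"""
    o=manip.get_obs();M=R.from_quat(o['ee_rot']).as_matrix()
    s=M.T@(np.array([x,y,z])-o['position'])/.04
    cur=np.degrees(np.arctan2(M[1,1],M[0,1])); dy=(yaw-cur+90)%180-90
    print("t",round(o['clock'],2),"pos",o['position'].round(4),"jaw",round(cur,2),"F",o['ft_force'].round(1),"w",round(o['grip_width'],3))
    print("SHIFT",s.round(3),"TURN",round(-dy/6,3),"tilt",round(float(M[2,2]),5))
E
python3 - <<'E'
from h import *
for n in("top","side"):
    d=np.load(f"pics/{n}0.npy");c=get_calibration(n);P=cloud(d,c)
    for nm,x,y,h in(("tall",.455,-.302,.1),("small",.457,.121,.066),("jar",.435,-.12,.055)):
        m=(d>0)&(np.hypot(P[...,0]-x,P[...,1]-y)<.05)
        for a,b in((h-.01,h+.02),(h*.75,h-.01),(.01,h*.6)):
            q=P[m&(P[...,2]>a)&(P[...,2]<b)]
            if len(q): print(n,nm,round(a,3),len(q),"min",q.min(0).round(3),"max",q.max(0).round(3),"mid",((q.min(0)+q.max(0))/2).round(4)[:2])
go(.455,-.302,.2,0)
E
```

```text
top tall 0.09 24 min [ 0.446 -0.306  0.09 ] max [ 0.458 -0.293  0.102] mid [ 0.4522 -0.2995]
top tall 0.075 61 min [ 0.44  -0.312  0.075] max [ 0.467 -0.287  0.09 ] mid [ 0.4534 -0.2997]
top tall 0.01 65 min [ 0.407 -0.307  0.01 ] max [ 0.47  -0.286  0.059] mid [ 0.4384 -0.2961]
top small 0.056 45 min [0.449 0.115 0.057] max [0.467 0.131 0.069] mid [0.4584 0.1232]
top small 0.05 24 min [0.445 0.111 0.05 ] max [0.471 0.134 0.056] mid [0.4579 0.1227]
top small 0.01 16 min [0.444 0.11  0.016] max [0.467 0.13  0.039] mid [0.4558 0.1201]
top jar 0.045 284 min [ 0.412 -0.142  0.045] max [ 0.46  -0.096  0.064] mid [ 0.4362 -0.1186]
top jar 0.041 13 min [ 0.412 -0.134  0.042] max [ 0.458 -0.096  0.045] mid [ 0.4352 -0.1152]
top jar 0.01 13 min [ 0.412 -0.133  0.011] max [ 0.449 -0.094  0.033] mid [ 0.4306 -0.114 ]
side tall 0.09 44 min [ 0.448 -0.306  0.091] max [ 0.457 -0.297  0.102] mid [ 0.4526 -0.3014]
side tall 0.075 124 min [ 0.441 -0.313  0.075] max [ 0.464 -0.29   0.09 ] mid [ 0.4521 -0.3015]
side tall 0.01 218 min [ 0.437 -0.318  0.01 ] max [ 0.455 -0.286  0.06 ] mid [ 0.4457 -0.3016]
side small 0.056 52 min [0.449 0.115 0.056] max [0.467 0.133 0.067] mid [0.4584 0.1239]
side small 0.05 25 min [0.447 0.111 0.05 ] max [0.468 0.129 0.056] mid [0.4573 0.1202]
side small 0.01 100 min [0.444 0.109 0.01 ] max [0.472 0.129 0.04 ] mid [0.4578 0.119 ]
side jar 0.045 430 min [ 0.411 -0.144  0.045] max [ 0.458 -0.097  0.058] mid [ 0.4347 -0.1201]
side jar 0.041 40 min [ 0.411 -0.143  0.041] max [ 0.453 -0.098  0.045] mid [ 0.4319 -0.1207]
side jar 0.01 134 min [ 0.411 -0.144  0.01 ] max [ 0.45  -0.103  0.033] mid [ 0.4305 -0.1234]
t 0.15 pos [ 0.2374 -0.5778  0.2008] jaw -67.67 F [-0.1  0.5 -0.8] w 1.0
SHIFT [ 7.652 -4.312  0.025] TURN -11.278 tilt -1.0
```

```bash
python3 -c "
from h import *
go(.4525,-.301,.2,-7)"; python3 -m pendant '[[1.5,-0.9,0,-1.7,0],[3.0,-1.75,0,-3.4,0],[4.5,-2.6,0,-5.1,0],[6.0,-3.4,0,-6.8,0],[7.55,-4.25,0,-8.5,0]]' 40; python3 -c "
from h import *
go(.4525,-.301,.13,-7)"
```

```text
t 0.15 pos [ 0.2374 -0.5778  0.2008] jaw -67.67 F [-0.1  0.5 -0.8] w 1.0
SHIFT [ 7.604 -4.359  0.025] TURN -10.111 tilt -1.0
clock: 0.78
position: [0.4317, -0.3309, 0.2014]
ee_rot: [0.8, 0.599, -0.0, 0.0]
ft_force: [1.2, -0.8, -0.3]
grip_width: 1.003
t 0.78 pos [ 0.4317 -0.3309  0.2014] jaw -16.34 F [ 1.2 -0.8 -0.3] w 1.003
SHIFT [0.864 0.289 1.785] TURN -1.556 tilt -1.0
```

```bash
python3 -m pendant '[[0,0,0,0,0],[0,0,0,0,0]]' >/dev/null; python3 -c "
from h import *
go(.4525,-.301,.038,-7);shoot('wrist','w1')"
```

```text
t 1.02 pos [ 0.4303 -0.333   0.2012] jaw -16.73 F [-0.2 -0.6  0.8] w 0.998
SHIFT [0.928 0.302 4.08 ] TURN -1.621 tilt -1.0
```

View pics/w1.png

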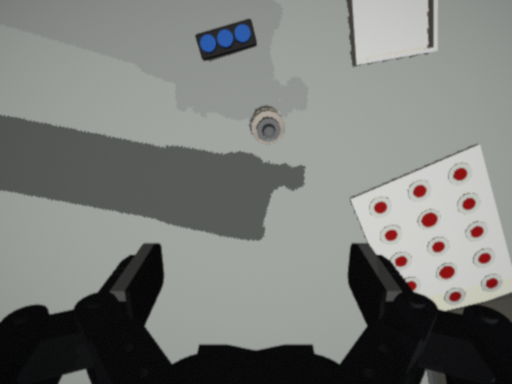

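```bash
python3 -c "
from h import *
d=np.load('pics/w1.npy');c=np.load('pics/w1_c.npy',allow_pickle=True).item();P=cloud(d,c)
m=(d>0)&(np.hypot(P[...,0]-.4525,P[...,1]+.301)<.05)
for a,b in((.09,.12),(.07,.09),(.01,.06)):
    q=P[m&(P[...,2]>a)&(P[...,2]<b)];print(len(q),q.min(0).round(3),q.max(0).round(3),((q.min(0)+q.max(0))/2).round(4)) 
"
python3 -m pendant '[[0.93,0.3,0,-1.6,0],[0.93,0.3,0,-1.6,0],[0.93,0.3,0.8,-1.6,0]]'; python3 -c "
from h import *
go(.4525,-.301,.038,-7)"
```

```text
130 [ 0.446 -0.306  0.09 ] [ 0.457 -0.295  0.101] [ 0.4517 -0.3006  0.0953]
725 [ 0.436 -0.316  0.07 ] [ 0.467 -0.286  0.09 ] [ 0.4519 -0.301   0.08  ]
110 [ 0.436 -0.299  0.01 ] [ 0.467 -0.285  0.06 ] [ 0.4513 -0.2918  0.0348]
clock: 1.45
position: [0.4535, -0.3027, 0.171]
ee_rot: [0.751, 0.661, 0.0, 0.002]
ft_force: [-0.4, -0.0, 0.1]
grip_width: 1.0
t 1.45 pos [ 0.4535 -0.3027  0.171 ] jaw -7.28 F [-0.4 -0.   0.1] w 1.0
SHIFT [ 0.047 -0.041  3.324] TURN -0.046 tilt -0.99999
```

```bash
python3 -m pendant '[[0.04,-0.03,1.3,0,0],[0.04,-0.03,2.6,0,0],[0.04,-0.03,3.27,0,0],[0.04,-0.03,3.27,0,0],[0.04,-0.03,3.27,0,0.3]]' 40;python3 -m pendant '[[0,0,0,0,1],[0,0,0,0,1],[0,0,0,0,1],[0,0,0,0,1],[0,0,0,0,1]]' 40; python3 -c "
from h import *
go(.4525,-.301,.038,-7)"
```

```text
clock: 2.08
position: [0.4523, -0.3, 0.0399]
ee_rot: [0.75, 0.661, 0.0, 0.001]
ft_force: [-0.3, -0.5, -0.2]
grip_width: 0.821
clock: 2.7
position: [0.4528, -0.2993, 0.0399]
ee_rot: [0.749, 0.662, 0.0, 0.001]
ft_force: [0.3, 0.4, 7.1]
grip_width: 0.304
t 2.7 pos [ 0.4528 -0.2993  0.0399] jaw -7.07 F [0.3 0.4 7.1] w 0.304
SHIFT [-0.044 -0.001  0.047] TURN -0.012 tilt -1.0
```

```bash
python3 -m pendant '[[0,0,0,0,1],[0,0,0,0,1]]'; python3 -m pendant '[[0,0,-0.25,0,1],[0,0,-0.5,0,1],[0,0,-0.5,0,1]]';python3 -c "
from h import *
go(.4525,-.301,.038,-7);shoot('wrist','w2');shoot('side','s2')
cv2.imwrite('pics/c2.png',np.hstack([cv2.imread('pics/w2.png'),cv2.resize(cv2.imread('pics/s2.png')[200:384,200:450],None,fx=2.08,fy=2.087)[:384]])[:, :])
"; python3 -c "
import cv2;a=cv2.imread('pics/c2.png');print(a.shape);cv2.imwrite('pics/c2.png',cv2.resize(a,(800,300)))"
```

```text
clock: 2.95
position: [0.4528, -0.2992, 0.0399]
ee_rot: [0.749, 0.662, 0.0, 0.001]
ft_force: [-0.9, -0.6, 5.9]
grip_width: 0.307
clock: 3.32
position: [0.4525, -0.299, 0.0596]
ee_rot: [0.749, 0.662, 0.0, 0.001]
ft_force: [0.8, -0.3, -0.9]
grip_width: 0.226
t 3.33 pos [ 0.4525 -0.299   0.0596] jaw -7.07 F [ 0.8 -0.3 -0.9] w 0.226
SHIFT [-0.049  0.006  0.541] TURN -0.011 tilt -1.0
(384, 1032, 3)
```

View pics/c2.png

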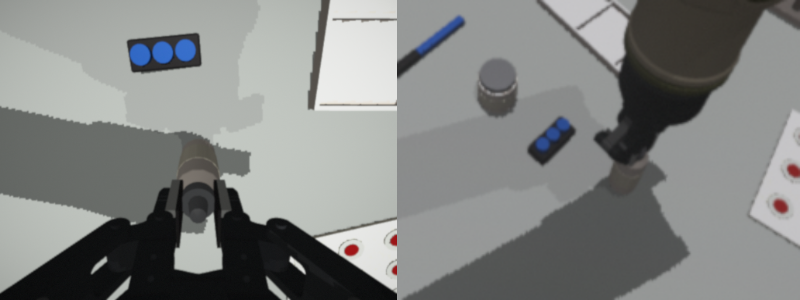

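```bash
python3 -c "
from h import *
d=np.load('pics/w2.npy');c=np.load('pics/w2_c.npy',allow_pickle=True).item();P=cloud(d,c)
o=manip.get_obs()
M=R.from_quat(o['ee_rot']).as_matrix();Q=(P-o['position'])@M
for v in range(180,330,10):
    print(v,[ (int(u),*(Q[v,u]*1000).round().astype(int)) for u in range(200,310,12) if d[v,u]>0])
"; python3 - <<'E'
import cv2
a=cv2.imread('pics/w2.png')[150:330,130:380];cv2.imwrite('pics/w2z.png',cv2.resize(a,None,fx=3,fy=3))
E
```

```text
180 [(200, np.int64(7), np.int64(-41), np.int64(59)), (212, np.int64(6), np.int64(-32), np.int64(60)), (224, np.int64(7), np.int64(-23), np.int64(58)), (236, np.int64(7), np.int64(-14), np.int64(58)), (248, np.int64(12), np.int64(-5), np.int64(41)), (260, np.int64(13), np.int64(4), np.int64(38)), (272, np.int64(7), np.int64(13), np.int64(57)), (284, np.int64(7), np.int64(22), np.int64(58)), (296, np.int64(6), np.int64(32), np.int64(60)), (308, np.int64(7), np.int64(40), np.int64(58))]
190 [(200, np.int64(-1), np.int64(-42), np.int64(59)), (212, np.int64(-1), np.int64(-33), np.int64(59)), (224, np.int64(-1), np.int64(-23), np.int64(59)), (236, np.int64(5), np.int64(-13), np.int64(39)), (248, np.int64(13), np.int64(-4), np.int64(15)), (260, np.int64(14), np.int64(3), np.int64(15)), (272, np.int64(9), np.int64(12), np.int64(30)), (284, np.int64(-1), np.int64(22), np.int64(58)), (296, np.int64(-1), np.int64(32), np.int64(58)), (308, np.int64(-1), np.int64(41), np.int64(58))]
200 [(200, np.int64(-9), np.int64(-42), np.int64(58)), (212, np.int64(-9), np.int64(-33), np.int64(59)), (224, np.
[... 5705 characters left out ...]
11), np.int64(15), np.int64(58)), (284, np.int64(-8), np.int64(12), np.int64(-68)), (296, np.int64(17), np.int64(12), np.int64(-99)), (308, np.int64(16), np.int64(15), np.int64(-98))]
320 [(200, np.int64(16), np.int64(-15), np.int64(-102)), (212, np.int64(17), np.int64(-11), np.int64(-103)), (224, np.int64(-5), np.int64(-11), np.int64(-77)), (236, np.int64(-122), np.int64(-16), np.int64(59)), (248, np.int64(-121), np.int64(-6), np.int64(57)), (260, np.int64(-121), np.int64(5), np.int64(57)), (272, np.int64(-123), np.int64(15), np.int64(59)), (284, np.int64(-122), np.int64(26), np.int64(59)), (296, np.int64(17), np.int64(11), np.int64(-103)), (308, np.int64(16), np.int64(15), np.int64(-102))]
```

View pics/w2z.png

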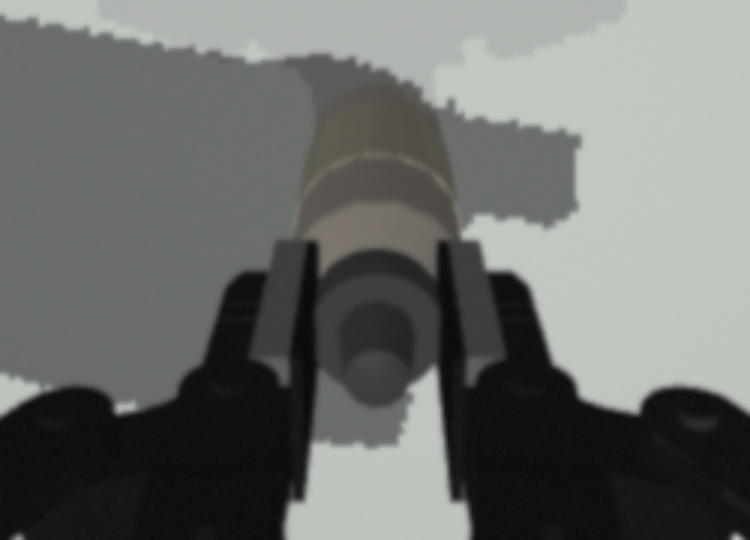

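```bash
python3 -m pendant '[[0,0,0.2,0,1],[0,0,0.36,0,1],[0,0,0.36,0,1]]'; python3 -m pendant '[[0,0,0,0,0.6],[0,0,0,0,0.5],[0,0,0,0,0.4],[0,0,0,0,0.3],[0,0,0,0,0.3]]';python3 -m pendant '[[0,0,0,0,0],[0,0,0,0,0],[0,0,0,0,0]]'; python3 -c "
from h import *
shoot('wrist','w3')
for n in('w1','w3'):
  d=np.load('pics/%s.npy'%n);c=np.load('pics/%s_c.npy'%n,allow_pickle=True).item();P=cloud(d,c)
  if n=='w3':
    o=manip.get_obs();M=R.from_quat(o['ee_rot']).as_matrix();t=o['position'];print(t)
  else:
    M=R.from_euler('z',-16.73,degrees=True).as_matrix()@np.array([[0,1,0],[1,0,0],[0,0,-1]]) ;t=np.array([.4303,-.333,.2012])
  Q=(P-t)@M
  for v in (246,252,260): print(n,v,[(u,*(Q[v,u]*1000).round().astype(int).tolist()) for u in (145,152,158,355,365)])
  m=(d>0)&(np.hypot(P[...,0]-.4525,P[...,1]+.301)<.06)
  q=P[m&(P[...,2]>.09)];print(q.min(0).round(3),q.max(0).round(3))
"
```

```text
clock: 3.8
position: [0.4526, -0.2992, 0.045]
ee_rot: [0.749, 0.662, 0.0, 0.001]
ft_force: [-2.5, 1.5, 12.5]
grip_width: 0.227
clock: 4.42
position: [0.452, -0.2987, 0.0442]
ee_rot: [0.749, 0.662, -0.0, 0.0]
ft_force: [0.5, 0.7, -0.3]
grip_width: 0.699
clock: 4.8
position: [0.452, -0.2987, 0.0442]
ee_rot: [0.749, 0.662, -0.0, 0.0]
ft_force: [-0.1, 0.5, 0.3]
grip_width: 1.005
w1 246 [(145, 11, -47, -50), (152, 11, -45, -49), (158, 9, -43, -46), (355, 11, 43, -50), (365, 11, 47, -50)]
w1 252 [(145, 11, -45, -56), (152, 11, -43, -54), (158, 7, -43, -48), (355, 8, 43, -50), (365, 11, 45, -55)]
w1 260 [(145, 11, -43, -62), (152, 8, -42, -57), (158, 4, -43, -49), (355, 5, 43, -52), (365, 10, 44, -60)]
[ 0.393 -0.357  0.09 ] [ 0.499 -0.295  0.325]
[ 0.45201253 -0.29869675  0.04427112]
w3 246 [(145, 11, -48, -49), (152, 11, -44, -50), (158, 9, -43, -47), (355, 11, 43, -49), (365, 11, 47, -49)]
w3 252 [(145, 10, -46, -54), (152, 11, -43, -55), (158, 7, -43, -48), (355, 8, 43, -50), (365, 11, 45, -54)]
w3 260 [(145, 11, -44, -61), (152, 8, -43, -56), (158, 4, -43, -49), (355, 5, 43, -51), (365, 10, 44, -60)]
[ 0.393 -0.317  0.09 ] [ 0.512 -0.276  0.167]
```

View pics/w3.png

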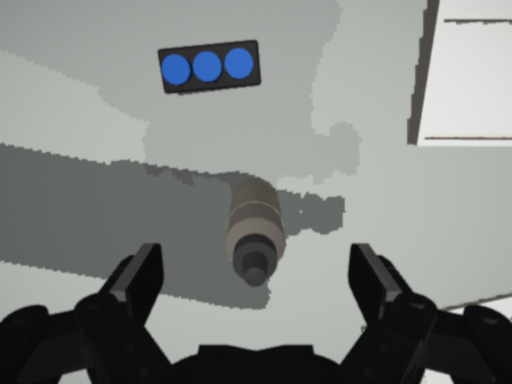

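```bash
python3 -m pendant '[[0,0,0.4,0,0],[0,0,0.7,0,0],[0,0,0.7,0,0]]'; python3 -m pendant '[[0,0,0.28,0,0],[0,0,0.28,0,0]]'; python3 -c "
from h import *
p,d,c=shoot('wrist','w4');P=cloud(d,c);z=P[...,2];m=(d>0)&(np.hypot(P[...,0]-.4525,P[...,1]+.301)<.03)
go(.452,-.3,.004,-7)
for a,b in((.09,.12),(.07,.09),(.01,.06)):
    q=P[m&(P[...,2]>a)&(P[...,2]<b)];print(len(q),q.min(0).round(3),q.max(0).round(3),((q.min(0)+q.max(0))/2).round(4)) 
"
```

```text
clock: 5.22
position: [0.451, -0.298, 0.0146]
ee_rot: [0.749, 0.662, -0.0, -0.001]
ft_force: [-0.4, 0.5, 0.1]
grip_width: 0.997
clock: 5.48
position: [0.4515, -0.2984, 0.0042]
ee_rot: [0.749, 0.662, -0.0, -0.001]
ft_force: [-1.1, 0.0, -0.7]
grip_width: 1.004
t 5.53 pos [ 0.4518 -0.2986  0.0047] jaw -7.06 F [-0.5 -0.8 -0. ] w 0.997
SHIFT [-0.035  0.01   0.017] TURN -0.01 tilt -1.0
6466 [ 0.431 -0.302  0.09 ] [ 0.478 -0.278  0.12 ] [ 0.4545 -0.2903  0.105 ]
4510 [ 0.436 -0.31   0.07 ] [ 0.467 -0.284  0.09 ] [ 0.4515 -0.2973  0.08  ]
2645 [ 0.436 -0.302  0.01 ] [ 0.468 -0.284  0.06 ] [ 0.4516 -0.2928  0.035 ]
```

View pics/w4.png

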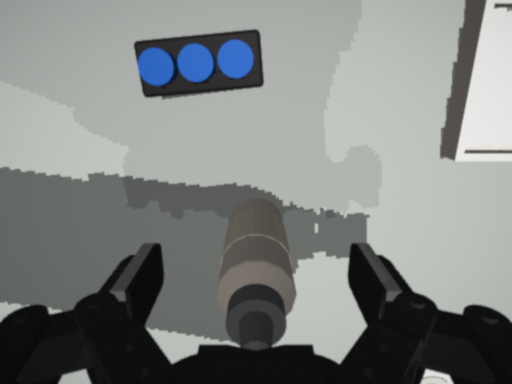

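```bash
python3 -m pendant '[[0,0,0,0,0.5],[0,0,0,0,0.7],[0,0,0,0,1],[0,0,0,0,1],[0,0,0,0,1]]' 40;python3 -m pendant '[[0,0,0,0,1],[0,0,0,0,1],[0,0,-0.2,0,1],[0,0,-0.4,0,1],[0,0,-0.4,0,1]]'
```

```text
clock: 6.15
position: [0.4521, -0.2989, 0.0054]
ee_rot: [0.749, 0.662, 0.0, 0.0]
ft_force: [-1.4, 1.5, 5.1]
grip_width: 0.359
clock: 6.78
position: [0.4525, -0.299, 0.0219]
ee_rot: [0.749, 0.662, 0.0, 0.001]
ft_force: [-0.6, 0.0, -1.2]
grip_width: 0.362
```

```bash
python3 -m pendant '[[0,0,-1,0,1],[0,0,-1.5,0,1],[0,0,-1.5,0,1]]'; python3 -c "
from h import *
go(.626,-.095,.08,-7)
p,d,c=shoot('side','s5');"
```

```text
clock: 7.15
position: [0.4528, -0.2993, 0.0823]
ee_rot: [0.749, 0.662, 0.0, 0.001]
ft_force: [-0.3, 0.4, -2.2]
grip_width: 0.363
t 7.15 pos [ 0.4528 -0.2993  0.0823] jaw -7.07 F [-0.3  0.4 -2.2] w 0.363
SHIFT [5.601 3.668 0.058] TURN -0.012 tilt -1.0
```

View pics/s5.png

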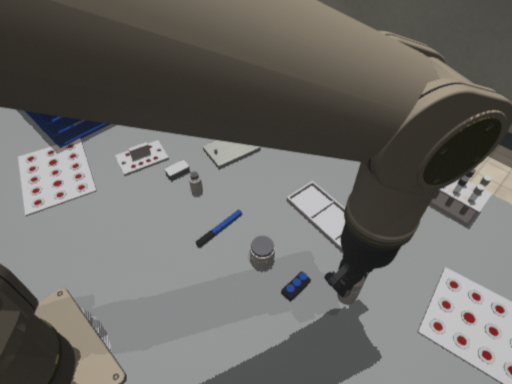

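```bash
python3 -m pendant '[[0.7,0.5,0,0,1],[1.6,1.05,0,0,1],[2.5,1.64,0,0,1],[3.4,2.2,0,0,1],[4.3,2.8,0,0,1]]';python3 -m pendant '[[0.8,0.5,0,0,1],[1.2,0.8,0,0,1],[1.2,0.8,0,0,1],[1.2,0.8,0,0,1]]'; python3 -c "
from h import *
go(.626,-.095,.0093,-7)
p,d,c=shoot('wrist','w6');"
```

```text
clock: 7.82
position: [0.5841, -0.1406, 0.0793]
ee_rot: [0.749, 0.662, -0.001, -0.001]
ft_force: [-0.5, -0.0, -1.0]
grip_width: 0.358
clock: 8.32
position: [0.621, -0.1, 0.0804]
ee_rot: [0.75, 0.662, -0.001, -0.0]
ft_force: [-0.8, -0.2, -1.0]
grip_width: 0.363
t 8.32 pos [ 0.621  -0.1     0.0804] jaw -7.17 F [-0.8 -0.2 -1. ] w 0.363
SHIFT [0.141 0.11  1.778] TURN -0.028 tilt -1.0
```

View pics/w6.png

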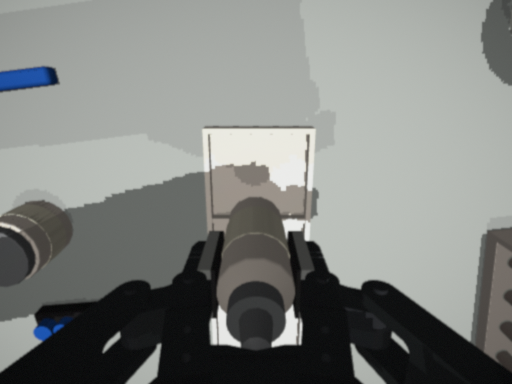

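```bash
python3 -c "
from h import *
c=np.load('pics/w6_c.npy',allow_pickle=True).item()
print(rayz([[203,128],[315,128],[211,216],[304,216]],c,.014).round(4))"
```

```text
[[ 0.5879 -0.0502  0.014 ]
 [ 0.6703 -0.0606  0.014 ]
 [ 0.582  -0.1209  0.014 ]
 [ 0.6566 -0.1302  0.014 ]]
```

```bash
python3 -m pendant '[[0.14,0.07,0.4,0,1],[0.14,0.07,1.0,0,1],[0.14,0.07,1.5,0,1],[0.14,0.07,1.7,0,1],[0.14,0.07,1.74,0,1]]';python3 -m pendant '[[0,0,0,0,1],[0,0,0.01,0,1]]'; python3 -c "
from h import *
go(.6243,-.0941,.0094,-7)"
```

```text
clock: 9.0
position: [0.6252, -0.0929, 0.0109]
ee_rot: [0.749, 0.662, -0.0, -0.0]
ft_force: [0.2, 0.6, -0.1]
grip_width: 0.363
clock: 9.25
position: [0.626, -0.093, 0.0118]
ee_rot: [0.749, 0.662, 0.0, 0.001]
ft_force: [0.2, -0.7, -0.5]
grip_width: 0.364
t 9.25 pos [ 0.626  -0.093   0.0118] jaw -7.07 F [ 0.2 -0.7 -0.5] w 0.364
SHIFT [-0.034 -0.038  0.06 ] TURN -0.012 tilt -1.0
```

Lower 1.5–2 mm more until contact, then release gradually.

```bash
python3 -m pendant '[[0,0,0.03,0,1],[0,0,0.06,0,1],[0,0,0.06,0,1]]';python3 -m pendant '[[0,0,0,0,0.6],[0,0,0,0,0.55],[0,0,0,0,0.4],[0,0,0,0,0.2],[0,0,0,0,0.2]]' ;  python3 -m pendant '[[0,0,-0.3,0,0.1],[0,0,-1.0,0,0.1],[0,0,-2,0,0],[0,0,-3,0,0],[0,0,-3,0,0]]'; python3 -c "
from h import *
p,d,c=shoot('wrist','w7');shoot('top','t7');P=cloud(d,c)
go(.435,-.1195,.12,-7)"
```

```text
clock: 9.62
position: [0.6257, -0.0929, 0.0094]
ee_rot: [0.749, 0.662, 0.0, 0.0]
ft_force: [-2.6, 0.6, 5.9]
grip_width: 0.363
clock: 10.25
position: [0.6254, -0.0929, 0.0086]
ee_rot: [0.749, 0.662, -0.0, 0.0]
ft_force: [-0.4, -0.9, 0.2]
grip_width: 0.802
clock: 10.88
position: [0.6277, -0.0928, 0.1333]
ee_rot: [0.749, 0.662, 0.002, 0.003]
ft_force: [1.0, -0.4, -0.3]
grip_width: 1.001
t 10.97 pos [ 0.6256 -0.0929  0.1293] jaw -7.06 F [-0.3 -0.2 -0.3] w 1.001
SHIFT [-1.246 -4.647  0.229] TURN -0.011 tilt -1.0
```

View pics/w7.png

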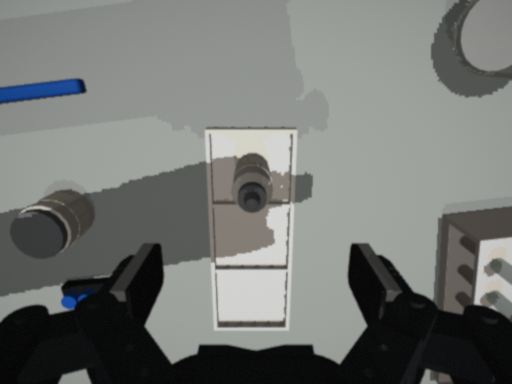

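```bash
python3 -m pendant '[[-0.25,-0.9,0,0,0],[-0.5,-1.8,0,0,0],[-0.75,-2.8,0,0,0],[-1.0,-3.8,0,0,0],[-1.24,-4.64,0.2,0,0]]'; python3 -m pendant '[[0,0,0,0,0],[0,0,0,0,0]]';python3 -c "
from h import *
p,d,c=shoot('wrist','w8');P=cloud(d,c);z=P[...,2];m=(d>0)&(np.hypot(P[...,0]-.435,P[...,1]+.1195)<.035)
go(.435,-.1195,-.012,-7)
q=P[m&(z>.05)&(z<.07)];print(len(q),q.min(0).round(4),q.max(0).round(4),((q.min(0)+q.max(0))/2).round(4)) 
"
```

```text
clock: 11.6
position: [0.4333, -0.1194, 0.12]
ee_rot: [0.749, 0.662, -0.0, -0.0]
ft_force: [0.3, -0.1, -0.1]
grip_width: 1.001
clock: 11.85
position: [0.4353, -0.1191, 0.1205]
ee_rot: [0.749, 0.662, 0.0, -0.0]
ft_force: [0.6, 0.2, 0.3]
grip_width: 0.996
t 11.9 pos [ 0.4357 -0.119   0.1205] jaw -7.04 F [ 0.2 -0.3 -0.5] w 1.001
SHIFT [-0.016 -0.016  3.313] TURN -0.007 tilt -1.0
2537 [ 0.4117 -0.1402  0.05  ] [ 0.4568 -0.0953  0.0576] [ 0.4343 -0.1177  0.0538]
```

View pics/w8.png

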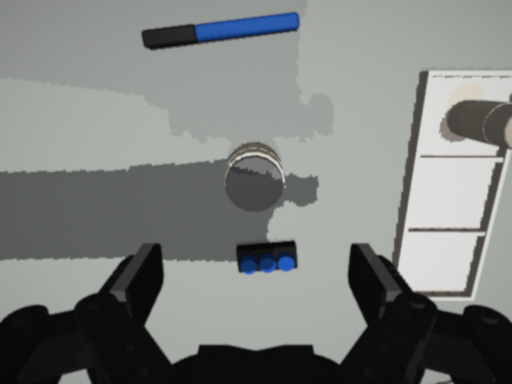

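```bash
python3 -m pendant '[[0.02,-0.02,0.8,0,0],[0.02,-0.02,1.8,0,0],[0.02,-0.02,2.6,0,0],[0.02,-0.02,3.0,0,0],[0.02,-0.02,3.0,0,0]]'; python3 -m pendant '[[0,0,0.15,0,0],[0,0,0.3,0,0],[0,0,0.3,0,0]]'
```

```text
clock: 12.52
position: [0.4344, -0.1179, 0.0]
ee_rot: [0.749, 0.662, -0.0, -0.001]
ft_force: [-1.2, 0.5, 0.3]
grip_width: 1.0
clock: 12.9
position: [0.4344, -0.1184, -0.0114]
ee_rot: [0.749, 0.662, -0.0, 0.0]
ft_force: [-0.3, -0.7, 0.5]
grip_width: 1.0
```

```bash
python3 -m pendant '[[0,0,0,0,0.3],[0,0,0,0,0.5],[0,0,0,0,1],[0,0,0,0,1],[0,0,0,0,1]]' 40;python3 -m pendant '[[0,0,0,0,1],[0,0,0,0,1],[0,0,-0.4,0,1],[0,0,-1,0,1],[0,0,-1.6,0,1]]';python3 -m pendant '[[0,0,-0.6,0,1],[0,0,-0.6,0,1]]';python3 -c "
from h import *
p,d,c=shoot('wrist','w9')
go(.6062,-.239,.075,-7)"
```

```text
clock: 13.52
position: [0.4347, -0.1185, -0.011]
ee_rot: [0.749, 0.662, 0.0, 0.0]
ft_force: [-2.8, 0.2, 6.0]
grip_width: 0.571
clock: 14.15
position: [0.4345, -0.1182, 0.0541]
ee_rot: [0.749, 0.662, 0.0, 0.0]
ft_force: [0.3, 0.5, -0.9]
grip_width: 0.569
clock: 14.4
position: [0.4358, -0.1187, 0.0789]
ee_rot: [0.749, 0.662, 0.001, 0.002]
ft_force: [-0.3, -0.0, -1.6]
grip_width: 0.571
t 14.45 pos [ 0.4349 -0.1186  0.0776] jaw -7.07 F [ 0.  -0.5 -2. ] w 0.574
SHIFT [-2.461  4.619  0.075] TURN -0.012 tilt -1.0
```

View pics/w9.png

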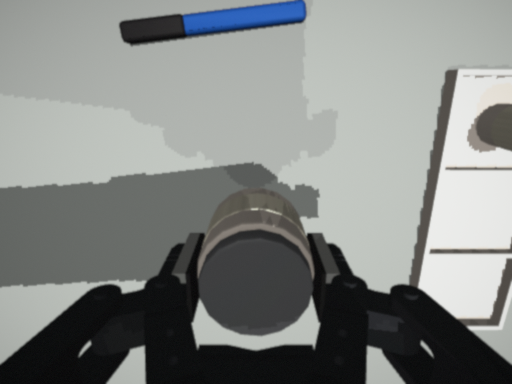

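```bash
python3 -m pendant '[[-0.4,0.7,0,0,1],[-0.9,1.65,0,0,1],[-1.4,2.6,0,0,1],[-1.9,3.55,0,0,1],[-2.4,4.5,0,0,1]]';python3 -m pendant '[[0,0,0,0,1],[0,0,0,0,1]]'; python3 -c "
from h import *
p,d,c=shoot('wrist','w10')
go(.6062,-.239,-.007,-7)"
```

```text
clock: 15.08
position: [0.6016, -0.2364, 0.0753]
ee_rot: [0.749, 0.662, -0.0, -0.001]
ft_force: [0.4, -0.5, -0.1]
grip_width: 0.567
clock: 15.32
position: [0.6004, -0.235, 0.0754]
ee_rot: [0.749, 0.662, -0.0, -0.001]
ft_force: [-1.1, -0.8, -0.7]
grip_width: 0.573
t 15.38 pos [ 0.6004 -0.2349  0.0759] jaw -7.02 F [ 0.5 -0.4 -1.4] w 0.57
SHIFT [-0.086  0.16   2.072] TURN -0.003 tilt -1.0
```

View pics/w10.png

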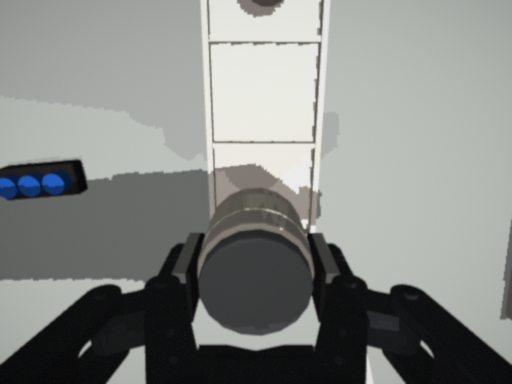

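```bash
python3 -m pendant '[[-0.08,0.15,0.3,0,1],[-0.08,0.15,0.9,0,1],[-0.08,0.15,1.5,0,1],[-0.08,0.15,1.9,0,1],[-0.08,0.15,1.98,0,1]]';python3 -m pendant '[[0,0,0,0,1],[0,0,0.03,0,1],[0,0,0.06,0,1],[0,0,0.06,0,1]]';  python3 -c "
from h import *
c=np.load('pics/w10_c.npy',allow_pickle=True).item()
print(rayz([[216,142],[317,142]],c,.014).round(4))
go(.6062,-.239,-.007,-7)"
```

```text
clock: 16.0
position: [0.606, -0.2394, -0.0038]
ee_rot: [0.749, 0.662, -0.0, -0.001]
ft_force: [-0.4, 0.5, -1.3]
grip_width: 0.574
clock: 16.5
position: [0.6069, -0.2398, -0.0048]
ee_rot: [0.749, 0.662, 0.0, 0.0]
ft_force: [-0.4, 0.1, -1.4]
grip_width: 0.574
[[ 0.5758 -0.1958  0.014 ]
 [ 0.6495 -0.2049  0.014 ]]
t 16.5 pos [ 0.6069 -0.2398 -0.0048] jaw -7.07 F [-0.4  0.1 -1.4] w 0.574
SHIFT [ 0.017 -0.019  0.055] TURN -0.012 tilt -1.0
```

```bash
python3 -m pendant '[[0,0,0.03,0,1],[0,0,0.06,0,1],[0,0,0.06,0,1]]';python3 -m pendant '[[0,0,0,0,0.4],[0,0,0,0,0.35],[0,0,0,0,0.2],[0,0,0,0,0],[0,0,0,0,0]]' ;  python3 -m pendant '[[0,0,-0.3,0,0],[0,0,-1.0,0,0],[0,0,-2,0,0],[0,0,-3,0,0],[0,0,-3,0,0]]'; python3 -c "
from h import *
p,d,c=shoot('wrist','w11')
go(.458,.1225,.12,-7)"
```

```text
clock: 16.88
position: [0.6069, -0.2397, -0.0068]
ee_rot: [0.749, 0.662, -0.0, 0.0]
ft_force: [-2.6, 0.8, 6.0]
grip_width: 0.572
clock: 17.5
position: [0.6068, -0.2397, -0.0074]
ee_rot: [0.749, 0.662, -0.0, 0.0]
ft_force: [-0.5, -0.0, -0.2]
grip_width: 0.998
clock: 18.12
position: [0.6091, -0.2402, 0.1175]
ee_rot: [0.749, 0.662, 0.002, 0.003]
ft_force: [0.1, -1.2, -0.3]
grip_width: 1.0
t 18.18 pos [ 0.6079 -0.24    0.1151] jaw -7.07 F [-0.2  0.1 -1.7] w 1.0
SHIFT [ 8.532 -4.833 -0.15 ] TURN -0.011 tilt -0.99999
```

View pics/w11.png

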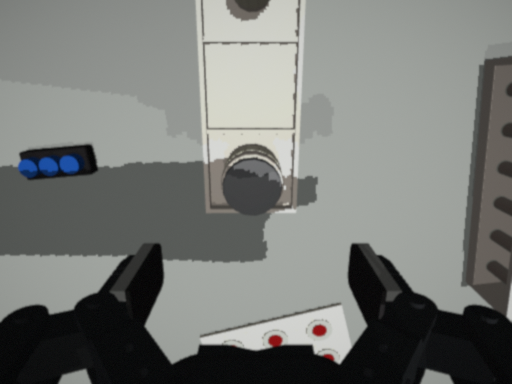

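```bash
python3 -m pendant '[[0.8,-0.45,-0.1,0,0],[1.8,-1.05,-0.1,0,0],[2.9,-1.65,-0.1,0,0],[4.0,-2.3,-0.1,0,0],[5.0,-2.85,-0.1,0,0]]'; python3 -m pendant '[[1.2,-0.65,0,0,0],[2.3,-1.3,0,0,0],[3.4,-1.95,0,0,0],[3.5,-1.98,0,0,0],[3.5,-1.98,0,0,0]]';python3 -c "
from h import *
p,d,c=shoot('wrist','w12');P=cloud(d,c);z=P[...,2];m=(d>0)&(np.hypot(P[...,0]-.458,P[...,1]-.1225)<.035)
go(.458,.1225,-.013,-7)
for a,b in((.058,.075),(.046,.058)):
  q=P[m&(z>a)&(z<b)];print(len(q),q.min(0).round(4),q.max(0).round(4),((q.min(0)+q.max(0))/2).round(4)) 
"
```

```text
clock: 18.8
position: [0.5168, -0.0256, 0.116]
ee_rot: [0.749, 0.662, -0.0, -0.0]
ft_force: [0.2, -0.0, 0.5]
grip_width: 0.998
clock: 19.42
position: [0.4568, 0.1211, 0.1162]
ee_rot: [0.749, 0.662, -0.0, 0.0]
ft_force: [0.1, -1.4, -0.2]
grip_width: 1.002
t 19.48 pos [0.457  0.1204 0.1162] jaw -7.13 F [ 0.5 -1.6  0.2] w 1.001
SHIFT [0.058 0.02  3.23 ] TURN -0.022 tilt -1.0
487 [0.4475 0.1152 0.0581] [0.4657 0.1341 0.067 ] [0.4566 0.1247 0.0626]
399 [0.4431 0.1142 0.046 ] [0.4697 0.1386 0.058 ] [0.4564 0.1264 0.052 ]
```

View pics/w12.png

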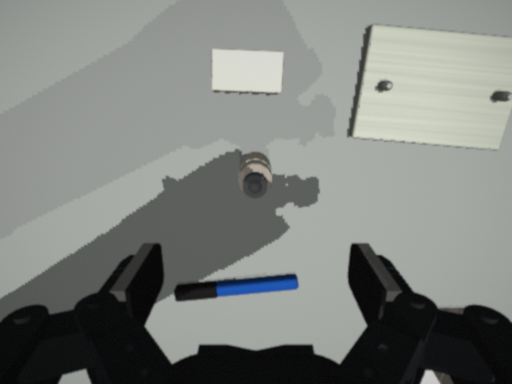

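```bash
python3 -m pendant '[[0.08,-0.01,0.8,0,0],[0.08,-0.01,1.8,0,0],[0.08,-0.01,2.6,0,0],[0.08,-0.01,2.9,0,0],[0.08,-0.01,2.9,0,0]]'; python3 -m pendant '[[0,0,0.15,0,0],[0,0,0.32,0,0],[0,0,0.32,0,0]]';python3 -m pendant '[[0,0,0,0,0.4],[0,0,0,0,0.6],[0,0,0,0,1],[0,0,0,0,1],[0,0,0,0,1]]' 40;python3 -m pendant '[[0,0,0,0,1],[0,0,0,0,1],[0,0,-0.2,0,1],[0,0,-0.4,0,1],[0,0,-0.4,0,1]]'
```

```text
clock: 20.1
position: [0.4569, 0.124, 0.0004]
ee_rot: [0.75, 0.662, -0.0, -0.0]
ft_force: [-0.5, -0.4, -0.9]
grip_width: 1.004
clock: 20.48
position: [0.4568, 0.1246, -0.0123]
ee_rot: [0.749, 0.662, -0.0, 0.0]
ft_force: [0.3, 0.1, -0.3]
grip_width: 0.999
clock: 21.1
position: [0.4571, 0.1248, -0.0119]
ee_rot: [0.749, 0.662, 0.0, 0.0]
ft_force: [-1.6, -1.0, 6.8]
grip_width: 0.316
clock: 21.72
position: [0.4575, 0.1248, 0.0046]
ee_rot: [0.749, 0.662, 0.001, 0.0]
ft_force: [-0.1, 0.2, -0.6]
grip_width: 0.311
```

```bash
python3 -m pendant '[[0,0,-0.7,0,1],[0,0,-1.7,0,1],[0,0,-2.7,0,1],[0,0,-2.7,0,1]]';python3 -c "
from h import *
p,d,c=shoot('wrist','w13')
go(.6152,-.1665,.11,-7)"
```

```text
clock: 22.22
position: [0.4588, 0.1251, 0.1145]
ee_rot: [0.749, 0.662, 0.002, 0.002]
ft_force: [0.0, -0.8, -0.7]
grip_width: 0.313
t 22.27 pos [0.4577 0.1247 0.1127] jaw -7.08 F [-0.6  0.4 -1.3] w 0.315
SHIFT [-6.739  4.806  0.079] TURN -0.014 tilt -1.0
```

View pics/w13.png

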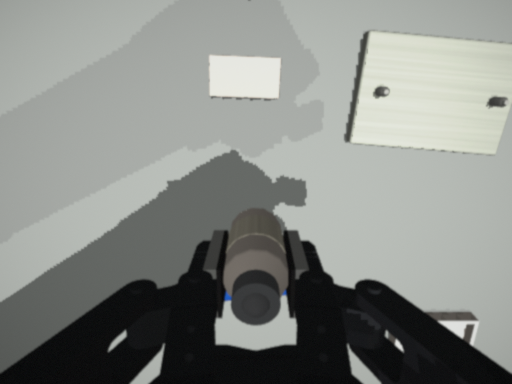

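Held. Carry it to the middle compartment.

```bash
python3 -m pendant '[[-0.5,0.35,-0.1,0,1],[-1.3,0.95,-0.1,0,1],[-2.2,1.6,-0.1,0,1],[-3.1,2.25,-0.1,0,1],[-4.0,2.85,-0.1,0,1]]'; python3 -m pendant '[[-0.9,0.65,0,0,1],[-1.8,1.3,0,0,1],[-2.7,1.92,0,0,1],[-2.7,1.92,0,0,1],[-2.7,1.92,0,0,1]]';python3 -c "
from h import *
p,d,c=shoot('wrist','w14')
go(.6152,-.1665,-.008,-7)"
```

```text
clock: 22.9
position: [0.5501, -0.0494, 0.1141]
ee_rot: [0.749, 0.662, -0.001, -0.001]
ft_force: [0.2, -0.1, -0.4]
grip_width: 0.313
clock: 23.52
position: [0.6126, -0.1638, 0.1142]
ee_rot: [0.749, 0.662, -0.0, -0.001]
ft_force: [-0.1, 0.5, 0.1]
grip_width: 0.312
t 23.57 pos [ 0.6127 -0.1632  0.1147] jaw -6.98 F [-0.2  0.3 -0.7] w 0.315
SHIFT [-0.076  0.077  3.068] TURN 0.003 tilt -1.0
```

View pics/w14.png

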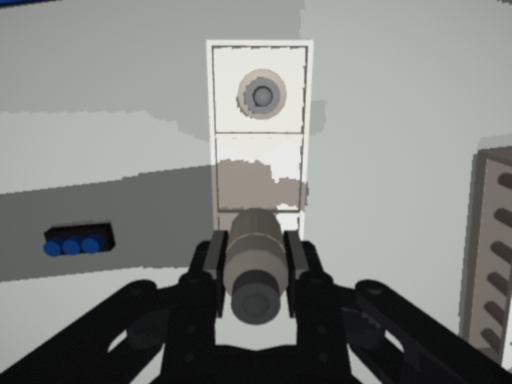

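```bash
python3 -m pendant '[[-0.07,0.07,0.5,0,1],[-0.07,0.07,1.3,0,1],[-0.07,0.07,2.1,0,1],[-0.07,0.07,2.75,0,1],[-0.07,0.07,2.95,0,1]]';python3 -m pendant '[[0,0,0,0,1],[0,0,0.04,0,1],[0,0,0.08,0,1],[0,0,0.08,0,1]]';  python3 -c "
from h import *
go(.6152,-.1665,-.008,-7)"
```

```text
clock: 24.2
position: [0.614, -0.167, -0.005]
ee_rot: [0.749, 0.663, -0.001, -0.002]
ft_force: [0.7, -0.4, -0.9]
grip_width: 0.314
clock: 24.7
position: [0.6159, -0.1679, -0.005]
ee_rot: [0.749, 0.662, 0.0, 0.0]
ft_force: [-0.1, 0.5, -0.3]
grip_width: 0.311
t 24.7 pos [ 0.6159 -0.1679 -0.005 ] jaw -7.07 F [-0.1  0.5 -0.3] w 0.311
SHIFT [ 0.034 -0.022  0.075] TURN -0.012 tilt -1.0
```

```bash
python3 -m pendant '[[0,0,0.04,0,1],[0,0,0.08,0,1],[0,0,0.08,0,1]]';python3 -m pendant '[[0,0,0,0,0.65],[0,0,0,0,0.55],[0,0,0,0,0.4],[0,0,0,0,0],[0,0,0,0,0]]' ;  python3 -m pendant '[[0,0,-0.3,0,0],[0,0,-1.0,0,0],[0,0,-2,0,0],[0,0,-3,0,0],[0,0,-3.5,0,0]]'; python3 -c "
from h import *
p,d,c=shoot('wrist','w15')
go(.43,.318,.15,75)"
```

```text
clock: 25.08
position: [0.6159, -0.1679, -0.0079]
ee_rot: [0.749, 0.662, -0.0, 0.0]
ft_force: [-4.0, 0.4, 6.6]
grip_width: 0.314
clock: 25.7
position: [0.6157, -0.1678, -0.0086]
ee_rot: [0.749, 0.662, -0.0, -0.0]
ft_force: [0.7, 0.3, 0.2]
grip_width: 0.985
clock: 26.32
position: [0.6168, -0.1679, 0.1347]
ee_rot: [0.749, 0.662, 0.001, 0.002]
ft_force: [-0.0, 0.3, -0.7]
grip_width: 0.998
t 26.38 pos [ 0.6174 -0.1681  0.1362] jaw -7.07 F [1.9 0.4 1.3] w 1.002
SHIFT [11.483 -6.144 -0.387] TURN -13.678 tilt -0.99999
```

View pics/w15.png

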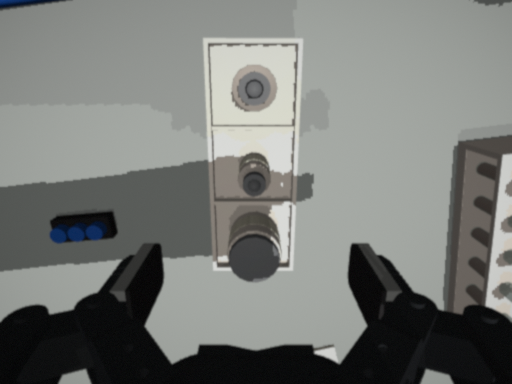

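```bash
python3 -c "
from h import *
go(.68,.155,.14,76)"; python3 -m pendant '[[1.2,0.1,-0.1,-1.6,0],[2.4,0.2,-0.1,-3.2,0],[3.6,0.3,-0.1,-4.8,0],[4.8,0.4,-0.1,-6.4,0],[6.0,0.5,-0.1,-8.0,0]]';python3 -c "
from h import *
go(.68,.155,.14,76)"
```

```text
t 26.38 pos [ 0.6174 -0.1681  0.1362] jaw -7.07 F [1.9 0.4 1.3] w 1.002
SHIFT [ 8.208  0.559 -0.098] TURN -13.844 tilt -0.99999
clock: 27.0
position: [0.6648, 0.0692, 0.1344]
ee_rot: [0.413, 0.911, -0.0, -0.0]
ft_force: [0.6, 0.5, -0.5]
grip_width: 1.001
t 27.0 pos [0.6648 0.0692 0.1344] jaw 41.24 F [ 0.6  0.5 -0.5] w 1.001
SHIFT [ 1.363  1.7   -0.142] TURN -5.793 tilt -1.0
```

```bash
python3 -m pendant '[[0.4,0.5,-0.1,-1.6,0],[0.8,1.0,-0.1,-3.2,0],[1.3,1.6,-0.1,-4.8,0],[1.3,1.6,-0.1,-5.8,0],[1.3,1.6,-0.1,-5.8,0]]';python3 -m pendant '[[0,0,0,0,0],[0,0,0,0,0]]';python3 -c "
from h import *
go(.68,.155,.14,76);shoot('wrist','w16')"
```

```text
clock: 27.62
position: [0.6789, 0.1492, 0.1382]
ee_rot: [0.124, 0.992, -0.0, -0.001]
ft_force: [0.1, -1.0, 0.3]
grip_width: 1.0
clock: 27.88
position: [0.6794, 0.1485, 0.1393]
ee_rot: [0.125, 0.992, -0.0, 0.0]
ft_force: [-0.5, 0.5, -0.2]
grip_width: 0.998
t 27.88 pos [0.6794 0.1485 0.1393] jaw 75.61 F [-0.5  0.5 -0.2] w 0.998
SHIFT [ 0.026  0.162 -0.018] TURN -0.065 tilt -1.0
```

View pics/w16.png

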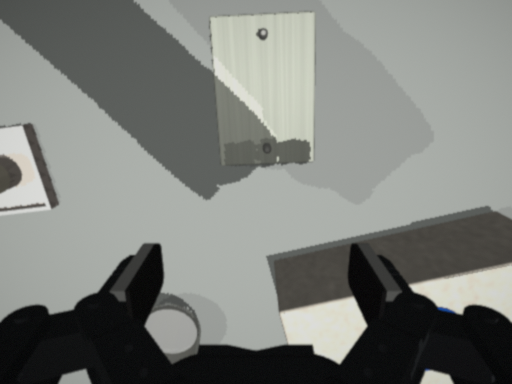

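```bash
python3 - <<'E'
from h import *
a=cv2.imread('pics/w16.png')
z=np.hstack([cv2.resize(a[14:54,240:290],None,fx=8,fy=8,interpolation=cv2.INTER_CUBIC),cv2.resize(a[128:168,242:292],None,fx=8,fy=8,interpolation=cv2.INTER_CUBIC)])
z=np.clip(z.astype(float)*1.6,0,255).astype(np.uint8)
cv2.imwrite('pics/w16z.png',z)
c=np.load('pics/w16_c.npy',allow_pickle=True).item();d=np.load('pics/w16.npy');P=cloud(d,c)
for v0,u0 in((34,262),(148,266)):
    s=P[v0-9:v0+10,u0-9:u0+10].reshape(-1,3)
    q=s[s[:,2]>.0185]; print(len(q),q.min(0).round(4),q.max(0).round(4),q.mean(0).round(4))
    q=s[s[:,2]>.026]; print(len(q),q.min(0).round(4),q.max(0).round(4),q.mean(0).round(4))
m=(d>0)&(P[...,2]>.008)&(P[...,2]<.019)&(abs(P[...,0]-.617)<.08)&(abs(P[...,1]-.172)<.07)
print(np.round(cv2.minAreaRect(P[m][:,:2].astype(np.float32)*1000)[0],1),cv2.minAreaRect(P[m][:,:2].astype(np.float32)*1000)[1:],np.median(P[m][:,2]))
E
```

```text
89 [0.5647 0.1678 0.019 ] [0.6037 0.1867 0.3119] [0.5699 0.1825 0.0332]
62 [0.5652 0.1678 0.0262] [0.6037 0.1865 0.3119] [0.5699 0.1825 0.0372]
69 [0.6037 0.1596 0.0192] [0.6665 0.1678 0.3119] [0.6609 0.1634 0.0307]
46 [0.6037 0.1603 0.0261] [0.6653 0.1678 0.3119] [0.6609 0.1635 0.034 ]
[615.4 173.2] ((90.2386474609375, 130.35263061523438), 78.16584014892578) 0.014167643153246479
```

View pics/w16z.png

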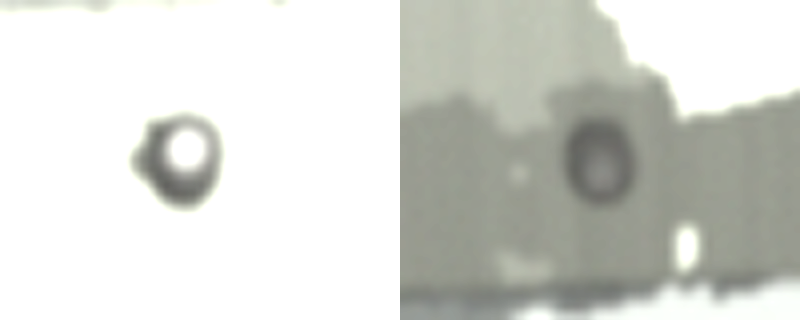

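```bash
python3 - <<'E'
from h import *
c=np.load('pics/w16_c.npy',allow_pickle=True).item();d=np.load('pics/w16.npy');P=cloud(d,c)
for v0,u0 in((34,262),(148,266)):
    s=P[v0-9:v0+10,u0-9:u0+10].reshape(-1,3)
    for a,b in((.0275,.032),(.018,.027)):
        q=s[(s[:,2]>a)&(s[:,2]<b)]; print(len(q),((q.min(0)+q.max(0))/2).round(4),np.median(q,0).round(4),(q.max(0)-q.min(0)).round(4))
A=rayz([[262.7,31.9],[266.7,149.0]],c,.029);print(A.round(4),A.mean(0).round(4),np.linalg.norm(A[0]-A[1]),np.degrees(np.arctan2(*(A[1]-A[0])[1::-1])))
E
```

```text
40 [0.5686 0.1826 0.0288] [0.5687 0.1829 0.0286] [0.0052 0.006  0.0026]
41 [0.5686 0.183  0.023 ] [0.5702 0.1831 0.0255] [0.0078 0.0075 0.008 ]
24 [0.6626 0.1633 0.0288] [0.6622 0.1635 0.029 ] [0.0047 0.005  0.0024]
38 [0.6626 0.1633 0.0225] [0.6603 0.1632 0.0255] [0.0078 0.0075 0.0086]
[[0.5681 0.183  0.029 ]
 [0.6618 0.1633 0.029 ]] [0.6149 0.1732 0.029 ] 0.0956501588508869 -11.845379177965485
```

```bash
python3 -c "
from h import *
go(.493,.295,.14,75)"; python3 -m pendant '[[0.9,0.45,0,0,0],[1.9,0.95,0,0,0],[2.9,1.4,0,0,0],[3.9,1.9,0,0,0],[4.9,2.4,0,0.1,0]]';python3 -m pendant '[[0,0,0,0,0],[0,0,0,0,0]]';python3 -c "
from h import *
go(.493,.295,.14,75);shoot('wrist','w17')"
```

```text
t 27.93 pos [0.6794 0.1486 0.1394] jaw 75.64 F [0.2 0.3 0.4] w 1.003
SHIFT [ 5.422  2.39  -0.017] TURN 0.107 tilt -1.0
clock: 28.55
position: [0.5121, 0.291, 0.1396]
ee_rot: [0.13, 0.992, -0.0, 0.0]
ft_force: [-0.3, -0.0, 0.8]
grip_width: 1.004
clock: 28.8
position: [0.5136, 0.2898, 0.1395]
ee_rot: [0.13, 0.992, -0.0, 0.0]
ft_force: [1.1, -0.2, -0.4]
grip_width: 1.002
t 28.8 pos [0.5136 0.2898 0.1395] jaw 75.08 F [ 1.1 -0.2 -0.4] w 1.002
SHIFT [ 0.532 -0.007 -0.012] TURN 0.014 tilt -1.0
```

View pics/w17.png

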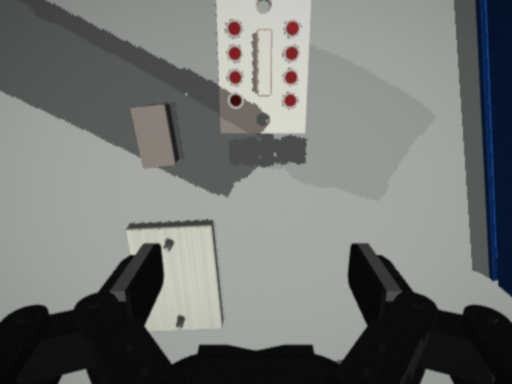

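```bash
python3 -m pendant '[[0.55,0,0,0,0],[0.6,0,0,0,0],[0.6,0,0,0,0],[0.6,0,0,0,0]]';python3 - <<'E'
from h import *
go(.493,.295,.14,75);p,d,c=shoot('wrist','w18');P=cloud(d,c)
a=cv2.imread('pics/w18.png')[0:190,180:340]
cv2.imwrite('pics/w18z.png',np.clip(cv2.resize(a,None,fx=3,fy=3,interpolation=cv2.INTER_CUBIC)*1.0,0,255).astype(np.uint8))
m=(d>0)&(P[...,2]>.03)&(P[...,2]<.05)&(abs(P[...,0]-.43)<.06)&(abs(P[...,1]-.318)<.05)
r=P[m];r=r[r[:,2]>.040];print('rib',cv2.minAreaRect(r[:,:2].astype(np.float32)*1000),np.median(r[:,2]))
m=(d>0)&(P[...,2]>.005)&(P[...,2]<.05)&(abs(P[...,0]-.43)<.08)&(abs(P[...,1]-.318)<.06)
print('plate',cv2.minAreaRect(P[m][:,:2].astype(np.float32)*1000))
E
```

```text
clock: 29.35
position: [0.4908, 0.296, 0.1393]
ee_rot: [0.13, 0.992, -0.0, 0.0]
ft_force: [-0.6, -0.2, 0.5]
grip_width: 1.001
t 29.35 pos [0.4908 0.296  0.1393] jaw 75.05 F [-0.6 -0.2  0.5] w 1.001
SHIFT [-0.059 -0.009 -0.018] TURN 0.009 tilt -1.0
rib ((426.4357604980469, 320.0944519042969), (12.00108528137207, 49.249698638916016), 76.17249298095703) 0.04402592854412746
plate ((426.6185302734375, 319.7780456542969), (80.19271087646484, 119.74031829833984), 75.12191009521484)
```

View pics/w18z.png

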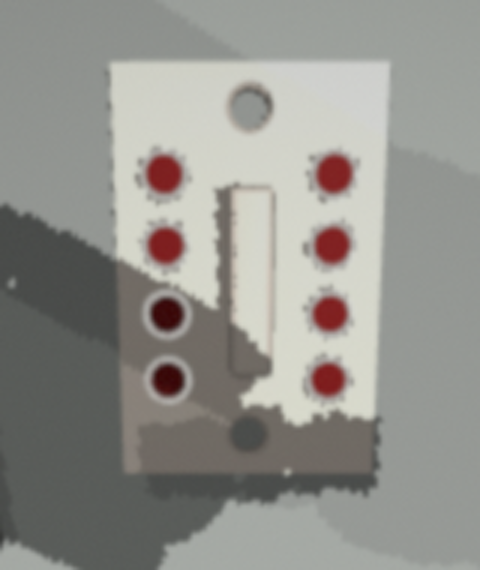

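```bash
python3 - <<'E'
from h import *
c=np.load('pics/w18_c.npy',allow_pickle=True).item()
A=rayz([[263.0,35.3],[262.3,144.3]],c,.008);print(A.round(4),A.mean(0).round(4),np.linalg.norm(A[0]-A[1]),np.degrees(np.arctan2(*(A[1]-A[0])[1::-1])))
go(.4265,.3199,.0,75.0)
E
```

```text
[[0.3799 0.3323 0.008 ]
 [0.4721 0.3077 0.008 ]] [0.426 0.32  0.008] 0.09540596246769453 -14.933143757242945
t 29.4 pos [0.4906 0.2961 0.1393] jaw 75.07 F [ 0.2  0.1 -0.3] w 0.998
SHIFT [1.701 0.162 3.482] TURN 0.012 tilt -1.0
```

```bash
python3 -m pendant '[[0.7,0.07,0,0,0],[1.4,0.14,0,0,0],[1.7,0.16,0.3,0,0],[1.7,0.16,0.6,0,0],[1.7,0.16,0.6,0,0]]';python3 -c "
from h import *
go(.4264,.3199,-.015,75.0)"
```

```text
clock: 30.02
position: [0.4263, 0.319, 0.1139]
ee_rot: [0.13, 0.992, -0.001, -0.001]
ft_force: [0.4, -0.8, 0.1]
grip_width: 0.999
t 30.02 pos [0.4263 0.319  0.1139] jaw 75.06 F [ 0.4 -0.8  0.1] w 0.999
SHIFT [-1.000e-03  2.800e-02  3.223e+00] TURN 0.01 tilt -1.0
```

```bash
python3 -m pendant '[[0,0.03,0.8,0,0],[0,0.03,1.8,0,0],[0,0.03,2.6,0,0],[0,0.03,2.9,0,0],[0,0.03,2.9,0,0]]';python3 -m pendant '[[0,0,0.15,0,0],[0,0,0.31,0,0],[0,0,0.31,0,0],[0,0,0.31,0,0]]';python3 -c "
from h import *
go(.4264,.3199,-.015,75.0);shoot('wrist','w19')"
```

```text
clock: 30.65
position: [0.4263, 0.3212, -0.0007]
ee_rot: [0.13, 0.992, -0.0, -0.0]
ft_force: [-0.6, 0.9, 0.7]
grip_width: 1.001
clock: 31.15
position: [0.4262, 0.3215, -0.0128]
ee_rot: [0.129, 0.992, 0.0, 0.0]
ft_force: [0.4, 0.1, 1.0]
grip_width: 1.001
t 31.15 pos [ 0.4262  0.3215 -0.0128] jaw 75.14 F [0.4 0.1 1. ] w 1.001
SHIFT [-0.015 -0.037  0.056] TURN 0.023 tilt -1.0
```

View pics/w19.png

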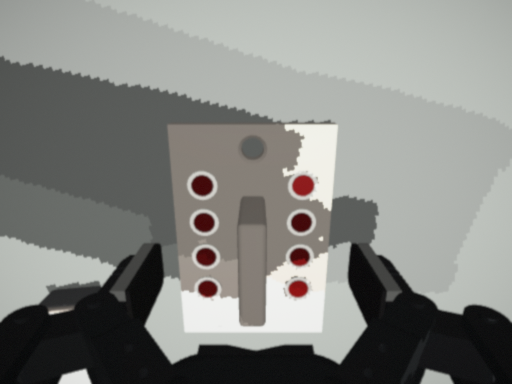

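Rib (252,260) sits centred between the pads (155 / 352). Close.

```bash
python3 -m pendant '[[0,0,0,0,0.4],[0,0,0,0,0.7],[0,0,0,0,0.85],[0,0,0,0,1],[0,0,0,0,1]]' 60;python3 -m pendant '[[0,0,0,0,1],[0,0,0,0,1],[0,0,-0.2,0,1],[0,0,-0.4,0,1],[0,0,-0.4,0,1]]'; python3 -m pendant '[[0,0,-0.7,0,1],[0,0,-1.4,0,1],[0,0,-1.7,0,1],[0,0,-1.7,0,1],[0,0,-1.7,0,1]]';python3 -c "
from h import *
p,d,c=shoot('wrist','w20');P=cloud(d,c)
o=manip.get_obs();M=R.from_quat(o['ee_rot']).as_matrix();Q=(P-o['position'])@M
go(.6154,.1731,.07,78.3)
cv2.imwrite('pics/w20z.png',cv2.resize(cv2.imread('pics/w20.png')[80:280,140:360],None,fx=3,fy=3,interpolation=cv2.INTER_CUBIC))"
```

```text
clock: 31.82
position: [0.4262, 0.3215, -0.0129]
ee_rot: [0.129, 0.992, 0.0, 0.0]
ft_force: [-0.7, -0.0, 2.1]
grip_width: 0.128
clock: 32.45
position: [0.4265, 0.3217, 0.0038]
ee_rot: [0.129, 0.992, 0.0, 0.001]
ft_force: [-0.0, 1.0, -2.4]
grip_width: 0.126
clock: 33.08
position: [0.4257, 0.3208, 0.0699]
ee_rot: [0.129, 0.992, -0.001, -0.0]
ft_force: [0.6, -0.1, -1.4]
grip_width: 0.127
t 33.12 pos [0.4256 0.3209 0.0699] jaw 75.13 F [ 0.3  0.1 -1. ] w 0.129
SHIFT [-5.534 -2.353 -0.006] TURN -0.528 tilt -1.0
```

View pics/w20z.png

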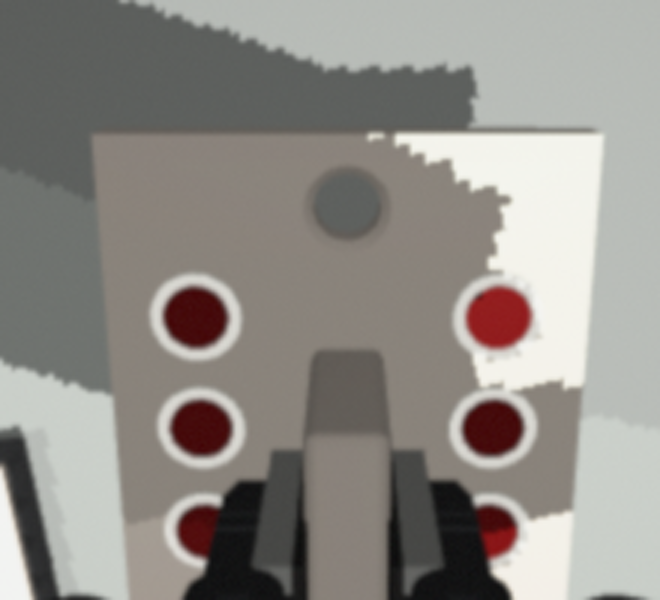

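```bash
python3 - <<'E'
from h import *
c=np.load('pics/w20_c.npy',allow_pickle=True).item();d=np.load('pics/w20.npy');P=cloud(d,c)
o=manip.get_obs();M=R.from_quat(o['ee_rot']).as_matrix();t=o['position']
Q=(P-t)@M
m=(d>0)&(Q[...,0]>.02)&(Q[...,0]<.09)&(abs(Q[...,1])<.05)&(Q[...,2]<.03)&(Q[...,2]>-.05)
print("plate top tool z",np.median(Q[m][:,2]),"tilt fit",np.linalg.lstsq(np.c_[Q[m][:,:2],np.ones(m.sum())],Q[m][:,2],rcond=None)[0])
zt=t[2]-np.median(Q[m][:,2])
pts=np.array([[346,203],[94,133],[602,131]])/3+[140,80]
for q in rayz(pts-.33,c,zt): print(((q-t)@M*1000).round(2))
E
```

```text
plate top tool z -0.02106556086003167 tilt fit [ 0.10318098 -0.00041297 -0.0257899 ]
[ 48.11  -0.29 -21.01]
[ 59.18 -39.66 -20.95]
[ 59.49  39.67 -21.05]
```

```bash
python3 - <<'E'
from h import *
c=np.load('pics/w20_c.npy',allow_pickle=True).item();d=np.load('pics/w20.npy');P=cloud(d,c)
o=manip.get_obs();M=R.from_quat(o['ee_rot']).as_matrix();t=o['position']
Q=(P-t)@M
for lo,hi in((.0,.015),(.015,.03),(.03,.042),(.054,.058)):
    for s in(-1,1):
        m=(d>0)&(Q[...,0]>lo)&(Q[...,0]<hi)&(s*Q[...,1]>.03)&(s*Q[...,1]<.037)&(abs(Q[...,2]+.02)<.015)
        print(lo,s,m.sum(),np.median(Q[m][:,2]).round(4) if m.any() else None)
E
```

```text
0.0 -1 358 -0.021
0.0 1 353 -0.0211
0.015 -1 384 -0.0211
0.015 1 385 -0.021
0.03 -1 337 -0.021
0.03 1 334 -0.0211
0.054 -1 132 -0.021
0.054 1 128 -0.021
```

```bash
python3 -m pendant '[[-0.6,-0.25,0,-0.1,1],[-1.5,-0.65,0,-0.2,1],[-2.5,-1.05,0,-0.3,1],[-3.5,-1.5,0,-0.45,1],[-4.5,-1.9,0,-0.54,1]]';python3 -m pendant '[[-0.6,-0.25,0,0,1],[-1.0,-0.4,0,0,1],[-1.0,-0.4,0,0,1],[-1.0,-0.4,0,0,1]]'; python3 -m pendant '[[0,0,0,0,1],[0,0,0,0,1]]';python3 -c "
from h import *
p,d,c=shoot('wrist','w21')
go(.615,.1732,.032,78.4)"
```

```text
clock: 33.75
position: [0.5812, 0.2004, 0.0699]
ee_rot: [0.101, 0.995, -0.0, -0.001]
ft_force: [-0.3, 0.4, -1.0]
grip_width: 0.126
clock: 34.25
position: [0.6154, 0.1794, 0.0709]
ee_rot: [0.1, 0.995, 0.0, -0.0]
ft_force: [-1.2, -0.1, -1.1]
grip_width: 0.13
clock: 34.5
position: [0.6161, 0.1785, 0.0712]
ee_rot: [0.101, 0.995, -0.0, 0.0]
ft_force: [0.5, 0.0, -0.7]
grip_width: 0.132
t 34.55 pos [0.6163 0.1784 0.0712] jaw 78.41 F [-1.6  0.6 -1.2] w 0.126
SHIFT [ 0.005 -0.133  0.979] TURN 0.002 tilt -1.0
```

View pics/w21.png

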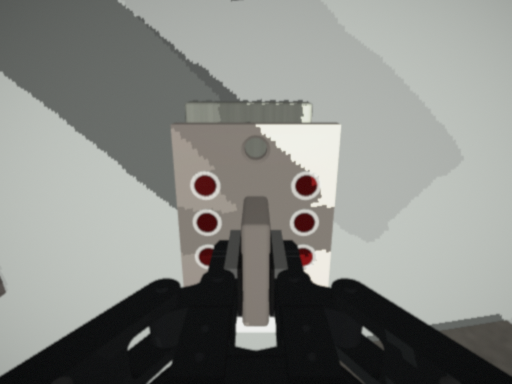

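```bash
python3 -m pendant '[[0,-0.13,0.3,0,1],[0,-0.13,0.7,0,1],[0,-0.13,1.1,0,1],[0,-0.13,1.1,0,1],[0,-0.13,1.1,0,1]]';python3 -c "
from h import *
p,d,c=shoot('wrist','w22')
go(.615,.1732,.013,78.4)
cv2.imwrite('pics/w22z.png',cv2.resize(cv2.imread('pics/w22.png')[80:230,150:360],None,fx=3.5,fy=3.5,interpolation=cv2.INTER_CUBIC))"
```

```text
clock: 35.17
position: [0.6156, 0.1732, 0.0271]
ee_rot: [0.101, 0.995, 0.0, 0.0]
ft_force: [0.2, 0.6, -0.8]
grip_width: 0.128
t 35.23 pos [0.6158 0.1733 0.0275] jaw 78.39 F [ 0.2 -0.2 -1.8] w 0.13
SHIFT [ 0.019 -0.007  0.362] TURN -0.002 tilt -1.0
```

View pics/w22z.png

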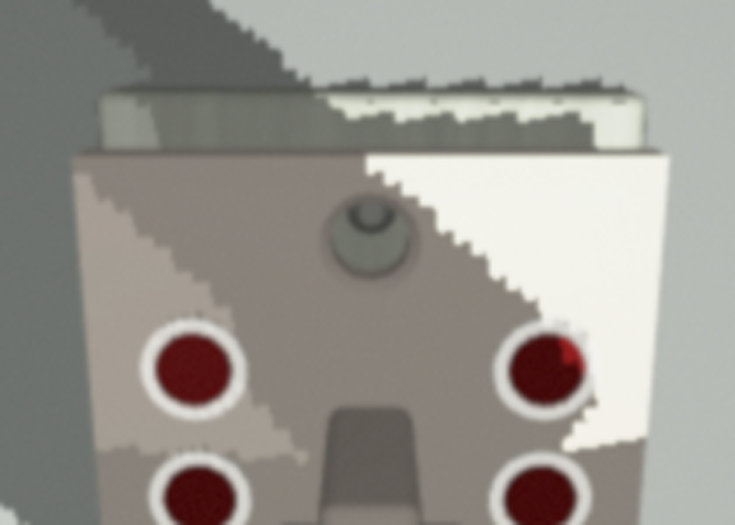

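```bash
python3 - <<'E'
from h import *
c=np.load('pics/w22_c.npy',allow_pickle=True).item();d=np.load('pics/w22.npy');P=cloud(d,c)
f=lambda x,y:np.array([x,y])/3.5+[150,80]-.36
o=manip.get_obs();M=R.from_quat(o['ee_rot']).as_matrix();t=o['position']
h=rayz(f(369,236),c,.0485)[0];q=rayz(f(371,213),c,.029)[0]
print('hole',((h-t)@M*1000).round(2),'tip',((q-t)@M*1000).round(2),'world',h,q)
# base far edge corners & depth for base
u,v=f(371,213).round().astype(int);print(P[v-3:v+4,u-3:u+4,2].round(4))
E
```

```text
hole [ 48.61  -0.35 -21.04] tip [48.35 -0.06 -1.54] world [0.56809775 0.18274161 0.0485    ] [0.56841844 0.18298075 0.029     ]
[[0.0466 0.0479 0.0466 0.0472 0.0467 0.0464 0.0471]
 [0.0282 0.0295 0.0293 0.0299 0.0282 0.0287 0.0466]
 [0.0285 0.0287 0.0295 0.0283 0.0302 0.0286 0.0297]
 [0.0292 0.0279 0.028  0.0288 0.0284 0.0286 0.0287]
 [0.0286 0.0283 0.0285 0.0282 0.0291 0.0277 0.0289]
 [0.0278 0.0301 0.0285 0.0289 0.0284 0.0295 0.0288]
 [0.0286 0.0289 0.0289 0.0289 0.0282 0.0306 0.0288]]
```

```bash
python3 -m pendant '[[0,0,0.1,0,1],[0,0,0.2,0,1],[0,0,0.3,0,1],[0,0,0.4,0,1],[0,0,0.4,0,1]]'; python3 -c "
from h import *
go(.615,.1732,.0015,78.4)"
```

```text
clock: 35.85
position: [0.6152, 0.1728, 0.0106]
ee_rot: [0.101, 0.995, -0.0, -0.0]
ft_force: [-0.7, 0.4, -0.6]
grip_width: 0.126
t 35.85 pos [0.6152 0.1728 0.0106] jaw 78.38 F [-0.7  0.4 -0.6] w 0.126
SHIFT [0.007 0.009 0.226] TURN -0.004 tilt -1.0
```

Underside is at ~23.5 mm, below the dowel tips, with no contact force. Continue.

```bash
python3 -m pendant '[[0,0,0.06,0,1],[0,0,0.12,0,1],[0,0,0.18,0,1],[0,0,0.22,0,1],[0,0,0.22,0,1]]'; python3 -c "
from h import *
go(.615,.1732,.0011,78.4)"
```

```text
clock: 36.48
position: [0.6154, 0.1729, 0.0021]
ee_rot: [0.101, 0.995, -0.0, -0.0]
ft_force: [-0.0, -0.6, -1.0]
grip_width: 0.123
t 36.48 pos [0.6154 0.1729 0.0021] jaw 78.38 F [-0.  -0.6 -1. ] w 0.123
SHIFT [0.011 0.006 0.024] TURN -0.004 tilt -1.0
```

```bash
python3 -m pendant '[[0,0,0.02,0,1],[0,0,0.04,0,1],[0,0,0.04,0,1]]';python3 -m pendant '[[0,0,0,0,0.8],[0,0,0,0,0.75],[0,0,0,0,0.5],[0,0,0,0,0],[0,0,0,0,0]]'; python3 -m pendant '[[0,0,0,0,0],[0,0,-0.3,0,0],[0,0,-1,0,0],[0,0,-2,0,0],[0,0,-3,0,0]]';python3 -m pendant '[[-1.6,0,0,0,0],[-1.6,0,0,0,0],[-1.6,0,0,0,0]]';python3 - <<'E'
from h import *
p,d,c=shoot('wrist','w23');P=cloud(d,c);z=P[...,2]
m=(d>0)&(z>.018)&(z<.027)&(abs(P[...,0]-.615)<.08)&(abs(P[...,1]-.173)<.06)
print(cv2.minAreaRect(P[m][:,:2].astype(np.float32)*1000),np.median(z[m]),np.percentile(z[m],[5,95]))
m=(d>0)&(z>.052)&(z<.07)&(abs(P[...,0]-.615)<.06)&(abs(P[...,1]-.173)<.04)
print('rib',m.sum(),np.median(z[m]),cv2.minAreaRect(P[m][:,:2].astype(np.float32)*1000))
E
```

```text
clock: 36.85
position: [0.6156, 0.1729, 0.0012]
ee_rot: [0.101, 0.995, -0.0, 0.0]
ft_force: [-2.3, -0.8, 5.0]
grip_width: 0.133
clock: 37.48
position: [0.6155, 0.1729, 0.0006]
ee_rot: [0.101, 0.995, -0.0, 0.0]
ft_force: [-0.6, 0.7, 0.5]
grip_width: 0.871
clock: 38.1
position: [0.6154, 0.1731, 0.1227]
ee_rot: [0.101, 0.995, 0.0, 0.0]
ft_force: [0.6, 0.3, 0.4]
grip_width: 0.999
clock: 38.48
position: [0.6779, 0.1605, 0.1208]
ee_rot: [0.101, 0.995, 0.0, -0.0]
ft_force: [-0.6, 0.5, -0.5]
grip_width: 1.0
((616.542724609375, 172.7185821533203), (80.29034423828125, 120.38638305664062), 78.29875946044922) 0.022267142545459806 [0.02103975 0.02361395]
rib 1194 0.05797160986708422 ((616.3145141601562, 173.0028076171875), (11.88327407836914, 48.88056564331055), 77.92894744873047)
```

View pics/w23.png

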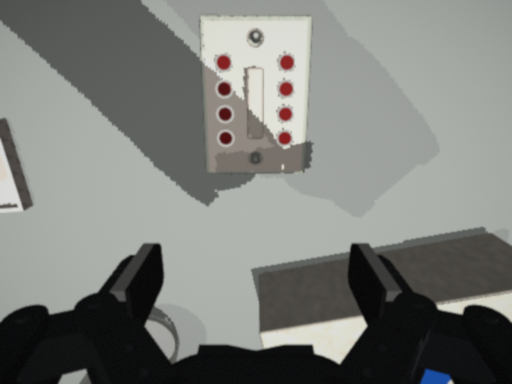

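```bash
python3 - <<'E'
from h import *
T=np.array([.6152,-.1665]);a=np.radians(-7.1);ex=np.array([np.cos(a),np.sin(a)]);ey=np.array([-np.sin(a),np.cos(a)])
p,d,c=shoot('side','s24');p2,d2,c2=shoot('top','t24')
for n,D,C,old in(('side',d,c,'pics/side0.npy'),('top',d2,c2,'pics/top0.npy')):
    P=cloud(D,C);P0=cloud(np.load(old),C)
    for nm,yy,h in(('tall',.073,.1),('small',0,.066),('jar',-.073,.055)):
        q=P[D>0];r=np.c_[(q[:,:2]-T)@ex,(q[:,:2]-T)@ey,q[:,2]];r=r[(abs(r[:,0])<.035)&(abs(r[:,1]-yy)<.033)&(r[:,2]>h-.012)&(r[:,2]<.14)]
        if len(r): print(n,nm,len(r),((r.min(0)+r.max(0))/2).round(3)[:2],'top',np.percentile(r[:,2],97).round(4))
    for nm,x,y,rad in(('marker',.423,0,.09),('box',.462,.206,.05),('cap',.437,-.211,.045)):
        o=[]
        for Q in(P0,P):
            m=(np.hypot(Q[...,0]-x,Q[...,1]-y)<rad)&(Q[...,2]>.008)&(Q[...,2]<.035);o.append(Q[m].mean(0).round(4)[:2])
        print(n,nm,o)
cv2.imwrite('pics/c24.png',np.hstack([cv2.resize(cv2.imread('pics/s24.png'),(400,300)),cv2.resize(cv2.imread('pics/t24.png'),(400,300))]))
E
```

```text
side tall 67 [0.002 0.072] top 0.1034
side small 93 [ 0.001 -0.002] top 0.0695
side jar 456 [ 0.001 -0.074] top 0.0611
side marker [array([ 0.4188, -0.0007]), array([ 0.4177, -0.0008])]
side box [array([0.4607, 0.2027]), array([0.4608, 0.203 ])]
side cap [array([ 0.4336, -0.212 ]), array([ 0.4336, -0.212 ])]
top tall 53 [0.003 0.071] top 0.1067
top small 66 [ 0.002 -0.002] top 0.0736
top jar 293 [ 0.001 -0.074] top 0.0652
top marker [array([0.4228, 0.0011]), array([0.3913, 0.0511])]
top box [array([0.4623, 0.205 ]), array([0.4618, 0.2051])]
top cap [array([ 0.4373, -0.2099]), array([ 0.4371, -0.2096])]
```

View pics/c24.png

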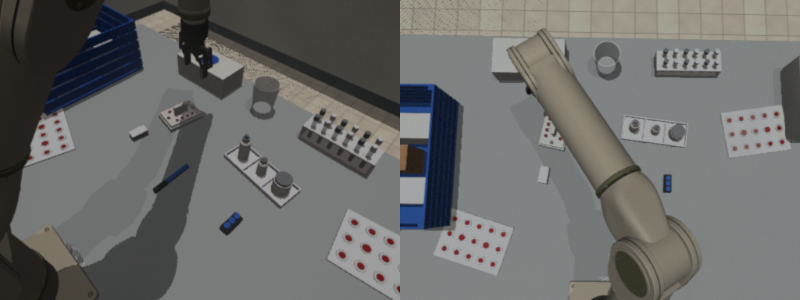

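```bash
python3 -c "
from workcell import hand_in
print(hand_in())"
```

```text
the job is handed in; nothing more can be done
None
```

The station is laid out and handed in at about 38.6 s of the 112 s allowed. My last checks found everything in place, but the hand-in reports no verdict.

**Containers:** the tall bottle is in the tray's end compartment nearer the base, the small bottle in the middle and the jar at the far end. The last side and top pictures show all three upright and within about 3 mm of their compartment centres.

**Plate:** it is seated over both dowels. Its top was measured at 22.3 mm and its rib top at 58.0 mm, against 22 and 58 mm expected for a seated plate. It sits within about 1.5 mm and well under a degree of my base measurement, and the dowels show in both holes.

**Bystanders:** all three are where they were, within about 1 mm in the side view. The top camera's marker reading (about 60 mm off) disagrees, but the arm was covering the marker in that picture. The force reading was near zero at the end.

**What went wrong:** my first grasp of the tall bottle caught its collar and slid, because the camera showed the fingertips about 33 mm short of the reported TCP. I set it back down upright and regripped it on the body, and used that offset for all later grasps.

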